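# Load bearing carriers into a crowded rinse box

### The job

Lever the cover of the rinse box open with the pry blade under its front lip and let it go fully open. Put every bearing carrier that stands on the bench into the crowded box, gently nudging the ones already in it aside so that all end up upright and fully down on the box floor, then shut the cover. Leave the pry blade lying flat on the bench and do not disturb the dish, canister and brake block.

Things in the scene. Friction and masses are not known exactly. Their poses are not given: they have to be found in the camera images.
- box: Galvanized rinse box, fixed; place and yaw vary. Origin under its centre, z up, front faces its -x (towards the robot). Inside 58 (x) x 190 mm (y), walls 4 mm, floor 4 mm and rim 46 mm above the bench. A fixed ledge 100 mm wide runs out in front to x = -52 mm, its top 38 mm above the bench.
- cover (a joint): Angle of the box's domed cover, rad: 0 shut, 1.9 open (stop); hinged on the box's far (+x) rim, the front rises. 0.3 kg, damped. Tips by itself to the open stop beyond about 1.0, falls shut below about 0.55, may rest between. Shut it is 71 (x) x 201 mm (y), top 108 mm above the bench, and clears contents that stand home.
- box_hinge (a point): Hinge axis of the cover at mid length: 33 mm behind the box origin (box +x), 48 mm above the bench. Axes as the box.
- cover_lip (a point): Underside of the cover's front lip, a dark plate 4 mm thick, 80 mm long (y), standing 21 mm out from the cover's front wall; turns with the cover, this point 88 mm and its edge 92 mm from the hinge axis. Shut, its underside is 48 mm above the bench: a 10 mm slot above the ledge, 25 mm deep to the box wall.
- pry_grip (a point): Handle of the pry blade: cream bakelite bar 90 mm long, 20 wide, 26 tall, lying on the bench. Point on its centre line 15 mm behind its front end, near the centre of mass; x points to the blade tip, z up. Tool 160 mm long, 0.12 kg.
- pry_tip (a point): Tip of the pry blade: steel strip 3 mm thick, 22 mm wide, flat side up, standing 70 mm out of the handle along its centre line (13 mm above the bench as it lies), tip 85 mm from pry_grip. Axes as pry_grip.
- new1_mid (a point): Bearing carrier, 0.18 kg: dark steel block 50 (its x) x 24 (y) x 32 mm tall, top rounded to radius 12 and lower edges to radius 4 along x, oily (slides easily in the box), bearings in the broad faces; on top a cream handle tab 22 (x) x 6 mm (y), up to 84 mm above the foot. Point 42 mm above the foot, z up. To be loaded; stands on the bench at the robot's left at first (None if absent).
- new2_mid (a point): Bearing carrier, 0.18 kg: dark steel block 50 (its x) x 24 (y) x 32 mm tall, top rounded to radius 12 and lower edges to radius 4 along x, oily (slides easily in the box), bearings in the broad faces; on top a cream handle tab 22 (x) x 6 mm (y), up to 84 mm above the foot. Point 42 mm above the foot, z up. To be loaded; stands on the bench at the robot's left at first (None if absent).
- new3_mid (a point): Bearing carrier, 0.18 kg: dark steel block 50 (its x) x 24 (y) x 32 mm tall, top rounded to radius 12 and lower edges to radius 4 along x, oily (slides easily in the box), bearings in the broad faces; on top a cream handle tab 22 (x) x 6 mm (y), up to 84 mm above the foot. Point 42 mm above the foot, z up. To be loaded; stands on the bench at the robot's left at first (None if absent).
- old1_mid (a point): Bearing carrier, 0.18 kg: dark steel block 50 (its x) x 24 (y) x 32 mm tall, top rounded to radius 12 and lower edges to radius 4 along x, oily (slides easily in the box), bearings in the broad faces; on top a cream handle tab 22 (x) x 6 mm (y), up to 84 mm above the foot. Point 42 mm above the foot, z up. One of four standing loosely in the box, in a row along the box's y.
- old2_mid (a point): Bearing carrier, 0.18 kg: dark steel block 50 (its x) x 24 (y) x 32 mm tall, top rounded to radius 12 and lower edges to radius 4 along x, oily (slides easily in the box), bearings in the broad faces; on top a cream handle tab 22 (x) x 6 mm (y), up to 84 mm above the foot. Point 42 mm above the foot, z up. One of four standing loosely in the box, in a row along the box's y.
- old3_mid (a point): Bearing carrier, 0.18 kg: dark steel block 50 (its x) x 24 (y) x 32 mm tall, top rounded to radius 12 and lower edges to radius 4 along x, oily (slides easily in the box), bearings in the broad faces; on top a cream handle tab 22 (x) x 6 mm (y), up to 84 mm above the foot. Point 42 mm above the foot, z up. One of four standing loosely in the box, in a row along the box's y.
- old4_mid (a point): Bearing carrier, 0.18 kg: dark steel block 50 (its x) x 24 (y) x 32 mm tall, top rounded to radius 12 and lower edges to radius 4 along x, oily (slides easily in the box), bearings in the broad faces; on top a cream handle tab 22 (x) x 6 mm (y), up to 84 mm above the foot. Point 42 mm above the foot, z up. One of four standing loosely in the box, in a row along the box's y.
- dish: Bystander: shallow copper dish, 90 mm across, 25 mm high. Origin under its centre.
- canister: Bystander: dented aluminium canister with lid, 71 mm across, 97 mm high. Origin under its centre.
- brake: Bystander: worn red rubber heel brake block, 55 x 38 x 30 mm. Origin under its centre.
- socket: Bystander, fixed: brass bayonet socket with a black spindle locked in it, 72 mm across, 120 mm high. Origin under its centre.

How it is judged:
By the outcome, as a careful person would: the job done as asked, in the order asked, and still so for the second after the job is handed in, with the robot touching nothing.
Of new1, new2, new3 only 2 to 3 are there at a start; the rules pass over those that are not, and their reading is None.
At some moment in a run one of pry, new1, new2, new3 may be knocked a few centimetres aside while the robot is not near it.
It also fails if it takes over 208 s, if anything falls off the work surface, if the arm or the gripper's body presses on something with over 40 N, if the wrist force passes 120 N, or if a joint passes its speed limit or range.

### The arm

A 6-joint arm with a two-finger parallel gripper is mounted at the origin on the work surface. World frame = base frame: x ahead of the robot, y to its left, z up, the work surface at z = 0. Lengths are in m, angles in rad, forces in N, time in s.
With the tool pointing down it reaches from about 0.35 to 0.725 m from the base axis. Payload 6 kg.
Tool frame: the origin (TCP) lies where the fingers leave the gripper's body, on its centre line; the fingertips stand ctrl.tip_reach ahead of it and the grasp point (between the pads) lies 54 mm ahead of it (ctrl.tip_reach is the distance from the TCP to the fingertips, in m); z points along the fingers, y is the line along which they close (so a half turn about z gives the same grasp; the last joint's range is limited). The gripper opens to 85 mm and grips with 20 to 120 N. Pads are 22 mm wide; open, the fingers measure 114 mm over their backs; the gripper's body (76 mm by 85 mm) begins 54 mm behind the grasp point. The pads swing forward as they close: fully open they stand 13 mm farther back than shut.
Start: joints at [-0.819, 0.04, 0.085, 0, -1.615, -0.334], TCP at [0.243, -0.548, 0.304] pointing down, gripper open.
Joint ranges: [-2.56, 2.56], [-1.29, 2.01], [-1.08, 1.49], [-3.29, 1.98], [-2.81, -0.18], [-2.99, 2.99]. Speed limits (rad/s): [2.57, 2.57, 3.01, 3.14, 3.14, 3.14].

### API

Orientations are given as a rotation vector (axis times angle).
In Python, from bench import ctrl gives the robot as it stands.
- The arm moves only by the tool apply_moves, never from a script. Its argument "rows" is a list of rows, each a list of 6 numbers: the shift along the tool's x, y, z in cm, then the turn, a rotation vector about the tool's x, y, z in degrees. In form: [[tx, ty, tz, rx, ry, rz], ...]. A call has 1 to 20 rows; each row shifts and turns the commanded pose from where the row before left it, along the tool's axes as they then stand; what a row does not reach is not made up. A row lasts 1/10 s, in which the tool goes at most 50 mm and 8.59 degrees, less where a joint would pass 70% of its speed; a pose out of reach is approached as far as the arm can. A call is refused whole if a number of a shift passes 5 or a number of a turn 8.59, either way. A call with a gripper value outside its range is refused whole. "grip" is the closure, from 0 (fully open) to 1 (shut), set as the call begins (left out, the last holds). The fingers move at their own pace and stop on an object; "newtons" is the grip in N (left out, the last holds). Time passes only in rows, so rows that do not move let the fingers close. It gives the time, the measured TCP pose, the force, the opening and the grip force at its end, in the units of the state.
- ctrl.get_obs(): the state, without advancing time (a new reading comes with each control period).
- ctrl.capture(name): name is "scene" or "top" or "wrist"; returns the picture (480x640x3 uint8, red, green, blue); there is no depth.
- ctrl.camera_info(name): a dict with "fx", "fy", "cx", "cy" (pixels), "eye" and "attitude" of the camera in the world; the wrist camera has in their place "T_tool_cam" (4x4, takes a point from camera to tool coordinates, whose origin is the TCP and whose axes are the flange's). Camera axes: x right, y up, looking along -z (the intrinsics and any distortion apply to the point x, -y, -z); pixel columns grow to the right and rows downward; lengths in m; the calibration is good to about 2 mm. A picture is of the moment at which its call begins: read the wrist's pose just before it. camera_info takes no time and is no camera call.
- ctrl.hand_in(): hands the job in; it is judged then, once.
Trained networks look in the newest picture that a camera, given by its name, has taken for a name from the list of things; names that differ only in an ending like _2 or _b are one class to them, and where a whole thing is asked for, a point or a joint stands for the part that bears it (a point fixed in the world has none). Each returns a list of dicts, best first, with "score" (0 to 1); they miss things now and then, are a little off and sometimes report something else, mostly with a low value. They report only what shows in the picture. A call takes as long as a camera call.
- ctrl.masks_of(label, camera): "mask" (480x640 bool, what is visible of it) and "xy" ([column, row] as shares, 0 to 1, of the picture: columns of its width, rows of its height, amid what is visible of it).
- ctrl.pinpoint(label, camera): "xy" ([column, row] as shares, 0 to 1, of the picture: columns of its width, rows of its height: a listed point, or the origin of a listed thing).
The state is a dict: "time": time; "joint_pos": joint angles; "joint_vel": joint speeds; "tau": joint torques, N m; "tcp_pos": TCP position; "eef_rot": TCP orientation; "wrist_force": force on the tool from outside, world axes, zero at the start; "ft_torque": the same for the moment, N m; "width": opening from 0.0 (shut) to 1.0 (fully open); "finger_force": force on a finger pad.
Only numpy, scipy, OpenCV 4.12 (cv2) and the standard library are available. Lean on these libraries where they do the work, as an engineer would, in place of code of your own. Each camera call takes 0.05 s, during which the arm holds its last target. There are 200 camera calls.

## Working session

There is one attempt and no reset: what is moved stays moved. The work goes in short steps, Python scripts to look and compute and a tool call to move; the robot and the scene stay as the last step left them, time stands still between calls to the robot, and variables do not carry over. Pictures are saved under pics/ and viewed, at most 14 in all, crops included, and the job is handed in when it is done.

Besides the shell and the picture viewer there is one more tool, called after ">>>" as name([rows], argument=value, ...), one row to a line, values as JSON. apply_moves: Moves the arm, as the interface text tells. Its arguments: {"type":"object","properties":{"rows":{"type":"array"},"grip":{"type":"number"},"newtons":{"type":"number"}},"required":["rows"]}

```bash
ls; mkdir -p pics
cat > h.py <<'E'
import numpy as np, cv2
from scipy.spatial.transform import Rotation as R
from bench import ctrl
def save(im,n): cv2.imwrite('pics/'+n+'.png',im[:,:,::-1])
def cam(name):
    i=ctrl.camera_info(name)
    if 'eye' in i:
        A=np.array(i['attitude']); 
        Rm=A if A.shape==(3,3) else R.from_rotvec(A).as_matrix() if A.shape==(3,) else R.from_quat(A).as_matrix()
        return i,Rm,np.array(i['eye'])
    o=ctrl.get_obs(); T=np.array(i['T_tool_cam']); Rt=R.from_rotvec(o['eef_rot']).as_matrix()
    return i,Rt@T[:3,:3],Rt@T[:3,3]+np.array(o['tcp_pos'])
E
python3 - <<'E'
from h import *
o=ctrl.get_obs(); print({k:np.round(v,3) for k,v in o.items()}, ctrl.tip_reach)
for n in ('scene','top','wrist'):
    print(n,ctrl.camera_info(n))
save(ctrl.capture('scene'),'s0'); save(ctrl.capture('top'),'t0')
for c in ('scene','top'):
    for l in ['box','box_hinge','cover_lip','pry_grip','pry_tip','new1_mid','old1_mid','dish','canister','brake','socket']:
        print(c,l,[(np.round(np.array(d['xy'])*[640,480],1).tolist(),round(d['score'],2)) for d in ctrl.pinpoint(l,c)])
E
```

```text
pics
{'time': np.float64(0.0), 'joint_pos': array([-0.819,  0.041,  0.084, -0.   , -1.616, -0.334]), 'joint_vel': array([-0.   , -0.001, -0.   ,  0.   , -0.001, -0.   ]), 'tau': array([-1.0000e-03, -3.6820e+01,  3.4741e+01,  6.9320e+00, -6.0000e-03,
       -0.0000e+00]), 'tcp_pos': array([ 0.243, -0.548,  0.303]), 'eef_rot': array([ 6.510e-01, -3.073e+00, -3.000e-03]), 'wrist_force': array([-1.099, -0.603,  0.204]), 'ft_torque': array([-0.017,  0.003, -0.02 ]), 'finger_force': np.float64(0.0), 'width': np.float64(1.002)} 0.0726
scene {'fx': 517.4575966325081, 'fy': 517.4575966325081, 'cx': 310.83246317146944, 'cy': 246.01974792886173, 'eye': array([ 0.87119842, -0.5420296 ,  0.95153711]), 'attitude': array([0.56158732, 0.15800589, 0.4964726 ])}
top {'fx': 577.2097439410514, 'fy': 577.2097439410514, 'cx': 317.5580166994725, 'cy': 228.23204072587873, 'eye': array([ 0.41306097, -0.023969  ,  1.62343301]), 'attitude': array([ 0.06447908, -0.0901405 , -1.57706861])}
wrist {'fx': 341.4832617432669, 'fy': 341.4832617432669, 'cx': 323.8922347769974, 'cy': 246.0291564154472, 'T_tool_cam': arr
[... 545 characters left out ...]
35.9], 0.88)]
scene new1_mid [([337.9, 376.1], 0.29)]
scene old1_mid [([439.6, 158.2], 0.64)]
scene dish [([440.1, 159.6], 0.86), ([323.6, 148.0], 0.72)]
scene canister [([235.0, 415.5], 0.74), ([338.6, 377.1], 0.26)]
scene brake [([117.7, 364.6], 0.7)]
scene socket [([339.2, 377.6], 0.56)]
top box [([314.5, 210.2], 0.94)]
top box_hinge []
top cover_lip [([319.6, 223.9], 0.79)]
top pry_grip [([378.2, 259.2], 0.62)]
top pry_tip [([388.0, 233.4], 0.79)]
top new1_mid [([166.8, 177.0], 0.35)]
top old1_mid []
top dish [([168.8, 178.6], 0.74)]
top canister [([436.3, 209.3], 0.66), ([182.5, 228.8], 0.17)]
top brake [([451.1, 300.9], 0.79), ([313.1, 209.6], 0.35)]
top socket [([384.9, 165.2], 0.75)]
```

View pics/s0.png

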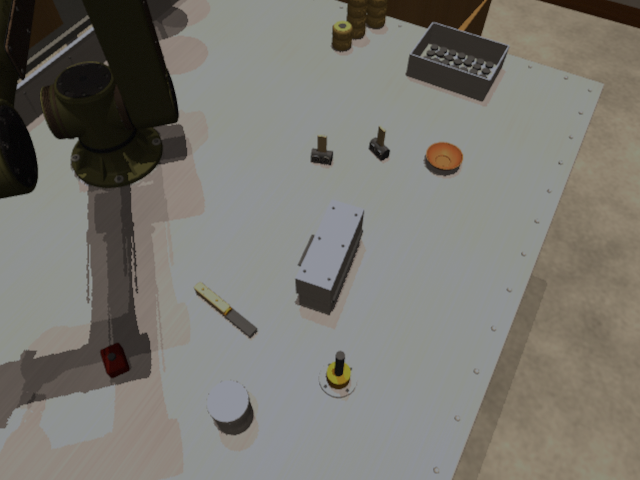

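View pics/t0.png

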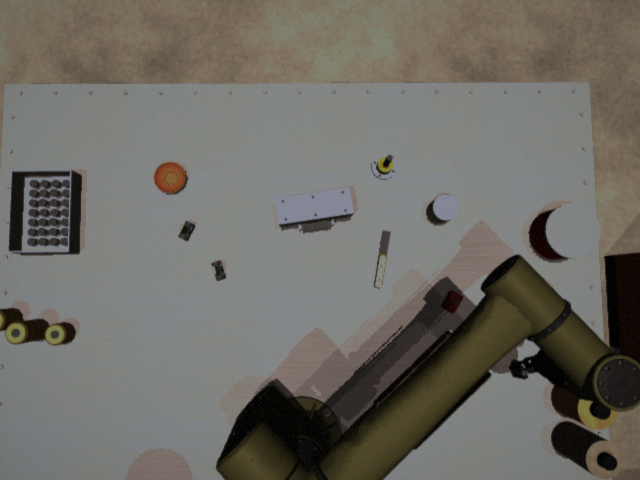

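The scene shows two new carriers (scene px (322,150), (380,145); top px (219,270), (187,231)), the box shut (top (315,205)), the pry blade (top handle (380,270), tip (386,233)), dish, canister, socket and brake.

```bash
cat >> h.py <<'E'
def ray(cm,px):
    i,Rm,e=cm; d=Rm@np.array([(px[0]-i['cx'])/i['fx'],-(px[1]-i['cy'])/i['fy'],-1]); return e,d/np.linalg.norm(d)
def onz(cm,px,z):
    e,d=ray(cm,px); return e+d*(z-e[2])/d[2]
def tri(obs):
    A=np.zeros((3,3));b=np.zeros(3)
    for cm,px in obs:
        e,d=ray(cm,px);P=np.eye(3)-np.outer(d,d);A+=P;b+=P@e
    x=np.linalg.solve(A,b); return x,[np.linalg.norm(np.cross(x-ray(*o)[0],ray(*o)[1])) for o in obs]
def proj(cm,p):
    i,Rm,e=cm;q=Rm.T@(np.asarray(p)-e);return np.array([i['cx']+i['fx']*q[0]/-q[2],i['cy']-i['fy']*q[1]/-q[2]])
def pin(l,c,n=1):
    return [np.array(d['xy'])*[640,480] for d in ctrl.pinpoint(l,c)][:n]
E
python3 - <<'E'
from h import *
S=cam('scene');T=cam('top')
np.set_printoptions(precision=4,suppress=True)
for n,s,t in [('lip',(305.2,249.6),(319.6,223.9)),('grip',(223.5,307.9),(378.2,259.2)),('tip',(252.3,335.9),(388,233.4)),('box',(333.2,271.5),(314.5,210.2)),('can',(235,415.5),(436.3,209.3)),('socket',(339.2,377.6),(384.9,165.2)),('brake',(117.7,364.6),(451,300.9)),('dish',(440,159.6),(168.8,178.6))]:
    print(n,*tri([(S,s),(T,t)]))
for l,c in (('box','top'),('cover','top'),('pry_grip','top'),('new1_mid','top'),('new1_mid','scene'),('pry_grip','scene')):
    for d in ctrl.masks_of(l,c):
        m=d['mask'].astype(np.uint8);pts=cv2.findNonZero(m); r=cv2.minAreaRect(pts)
        print(l,c,round(d['score'],2),m.sum(),r)
        if c=='top': print([onz(T,p,{'b':.1,'c':.1,'p':.02,'n':.03}[l[0]])[:2] for p in cv2.boxPoints(r)])
E
```

```text
lip [ 0.5764 -0.057   0.0678] [np.float64(0.0022539654666109948), np.float64(0.0022539654666111977)]
grip [ 0.4812 -0.2236  0.0044] [np.float64(0.004107820123035493), np.float64(0.0041078201230354975)]
tip [ 0.5589 -0.249  -0.0014] [np.float64(0.0023946264787777258), np.float64(0.002394626478777742)]
box [ 0.6279 -0.041  -0.0033] [np.float64(0.003492401251501433), np.float64(0.003492401251501493)]
can [ 0.6219 -0.3912  0.0044] [np.float64(0.003625723514944003), np.float64(0.0036257235149439794)]
socket [ 0.751  -0.2433  0.013 ] [np.float64(0.0007863364006395447), np.float64(0.0007863364006396564)]
brake [ 0.3662 -0.4235 -0.0023] [np.float64(0.0005353597387852304), np.float64(0.0005353597387852054)]
dish [0.714  0.3678 0.0018] [np.float64(0.003599628814530824), np.float64(0.003599628814530865)]
box top 0.92 2555 ((314.3599853515625, 210.52000427246094), (38.18376541137695, 77.4989013671875), 81.8698959350586)
[array([0.6474, 0.0677]), array([ 0.6758, -0.1373]), array([ 0.574 , -0.1502]), array([0.5463, 0.0535])]
pry_grip top 0.8 414 ((381.6351623535156, 259.189208984375), (7.562353134155273, 56.7176513671875), 9.462322235107422)
[array([ 0.4079, -0.2036]), array([ 0.5633, -0.2325]), array([ 0.5596, -0.2534]), array([ 0.4043, -0.2243])]
pry_grip top 0.57 212 ((185.1999969482422, 230.10003662109375), (12.074767112731934, 18.782970428466797), 26.56505012512207)
[array([0.5528, 0.3436]), array([0.5996, 0.3211]), array([0.5842, 0.2909]), array([0.5375, 0.3135])]
new1_mid scene 0.44 4178 ((327.5143737792969, 250.8787384033203), (45.105770111083984, 104.18443298339844), 22.69379425048828)
pry_grip scene 0.75 882 ((223.90823364257812, 309.21856689453125), (74.42315673828125, 12.804960250854492), 39.47246170043945)
```

```bash
cat >> h.py <<'E'
np.set_printoptions(precision=4,suppress=True)
def down(yaw):
    "tool pointing down, tool x = -(direction of yaw)"
    x=-np.array([np.cos(yaw),np.sin(yaw),0]);z=np.array([0,0,-1.]);return np.column_stack([x,np.cross(z,x),z])
def plan(p,Rg,o=None):
    "turn (deg, tool rotvec, done first) then shift (cm, in the goal's tool axes)"
    o=o or ctrl.get_obs();Rt=R.from_rotvec(o['eef_rot']).as_matrix()
    w=np.degrees(R.from_matrix(Rt.T@Rg).as_rotvec());s=Rg.T@(np.asarray(p)-o['tcp_pos'])*100
    print('turn',w.round(2),'shift cm',s.round(2))
E
python3 - <<'E'
from h import *
o=ctrl.get_obs(); print(R.from_rotvec(o['eef_rot']).as_matrix())
plan([0.46,-0.2275,0.30],down(-0.185))
E
```

```text
[[-0.914  -0.4058 -0.    ]
 [-0.4058  0.914   0.    ]
 [ 0.      0.     -1.    ]]
turn [ 0.   -0.   34.54] shift cm [-15.38  35.52   0.39]
```

>>> apply_moves([
  [0,0,0,0,0,6.9],
  [0,0,0,0,0,6.9],
  [0,0,0,0,0,6.9],
  [0,0,0,0,0,6.9],
  [0,0,0,0,0,6.9],
  [-1.3,2.96,0,0,0,0],
  [-1.3,2.96,0,0,0,0],
  [-1.3,2.96,0,0,0,0],
  [-1.3,2.96,0,0,0,0],
  [-1.3,2.96,0,0,0,0],
  [-1.3,2.96,0,0,0,0],
  [-1.3,2.96,0,0,0,0],
  [-1.3,2.96,0,0,0,0],
  [-1.3,2.96,0,0,0,0],
  [-1.3,2.96,0,0,0,0],
  [-1.3,2.96,0,0,0,0],
  [-1.3,2.96,0,0,0,0],
  [0,0,0,0,0,0],
  [0,0,0,0,0,0],
])

```text
time: 3.4
tcp_pos: [0.4621, -0.2273, 0.3039]
eef_rot: [-0.287, -3.128, 0.0]
wrist_force: [-0.5, -0.5, -0.3]
width: 0.998
finger_force: 0.0
```

Run:
```python
from h import *
W=cam('wrist');o=ctrl.get_obs();print(o['time'],o['tcp_pos'],o['eef_rot'])
save(ctrl.capture('wrist'),'w1')
for l in ('pry_grip','pry_tip'):
    for d in ctrl.pinpoint(l,'wrist')[:2]:
        p=np.array(d['xy'])*[640,480];print(l,d['score'],p,onz(W,p,.013),onz(W,p,.026))
for d in ctrl.masks_of('pry_grip','wrist')[:2]:
    m=d['mask'].astype(np.uint8);r=cv2.minAreaRect(cv2.findNonZero(m));print(d['score'],r,[onz(W,q,.02) for q in cv2.boxPoints(r)])
```

```text
3.4 [ 0.4621 -0.2273  0.3039] [-0.2867 -3.1283  0.0001]
pry_grip 0.73 [326.72  226.608] [ 0.4798 -0.2284  0.013 ] [ 0.4762 -0.2278  0.026 ]
pry_tip 0.7 [323.072 292.896] [ 0.5582 -0.247   0.013 ] [ 0.5518 -0.2458  0.026 ]
```

View pics/w1.png

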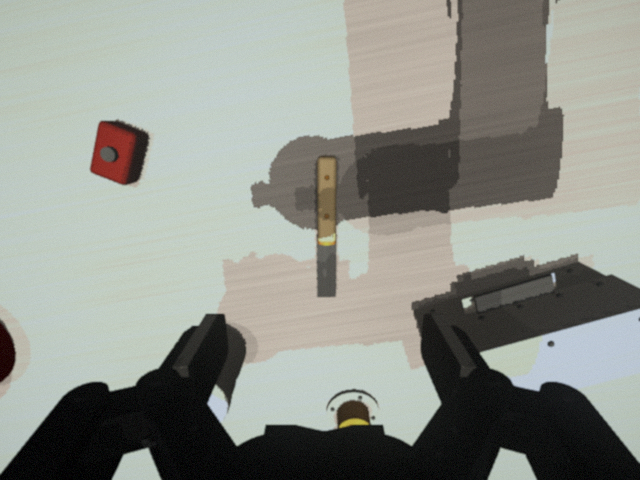

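Wrist view: the pry blade at (327,157)-(327,297) aligned with the tool, lip slot of the box at about (512,292), brake at (120,152).

Run:
```python
from h import *
W=cam('wrist')
print([onz(W,q,z) for q,z in (((327,157),.026),((327,297),.0145))])
for l in ('cover_lip','box_hinge','box'):
    for d in ctrl.pinpoint(l,'wrist')[:2]:
        p=np.array(d['xy'])*[640,480];print(l,d['score'],p,onz(W,p,.048))
plan([0.478,-0.2283,0.17],down(-0.22))
```

```text
[array([ 0.4057, -0.2158,  0.026 ]), array([ 0.563 , -0.2448,  0.0145])]
cover_lip 0.82 [507.776 285.792] [ 0.568  -0.0531  0.048 ]
box_hinge 0.2 [356.672 410.4  ] [ 0.7026 -0.2345  0.048 ]
turn [0.   0.01 1.98] shift cm [-1.6   0.36 13.4 ]
```

>>> apply_moves([
  [-0.2,0,2,0,0,0],
  [-0.2,0,2,0,0,0],
  [-0.2,0,2,0,0,0],
  [-0.2,0,2,0,0,0],
  [-0.2,0,2,0,0,0],
  [-0.2,0,2,0,0,0],
  [-0.2,0,2,0,0,0],
  [0,0,0,0,0,0],
  [0,0,0,0,0,0],
], grip=0.5)

```text
time: 4.65
tcp_pos: [0.4756, -0.2307, 0.1644]
eef_rot: [-0.29, -3.128, 0.001]
wrist_force: [-0.1, -0.4, 0.4]
width: 0.499
finger_force: 0.0
```

Run:
```python
from h import *
W=cam('wrist');o=ctrl.get_obs();print(o['time'],o['tcp_pos'],o['eef_rot'])
# earlier wrist camera
i=ctrl.camera_info('wrist');T=np.array(i['T_tool_cam']);R0=R.from_rotvec([-.2867,-3.1283,.0001]).as_matrix();W0=(i,R0@T[:3,:3],R0@T[:3,3]+[.4621,-.2273,.3039])
save(ctrl.capture('wrist'),'w2')
for l,q in (('pry_grip',(326.7,226.6)),('pry_tip',(323.1,292.9)),('cover_lip',(507.8,285.8))):
    for d in ctrl.pinpoint(l,'wrist')[:1]:
        p=np.array(d['xy'])*[640,480];print(l,d['score'],p,onz(W,p,.013),tri([(W,p),(W0,q)]))
```

```text
4.65 [ 0.4756 -0.2307  0.1644] [-0.2896 -3.1279  0.0008]
pry_grip 0.89 [328.128 262.08 ] [ 0.4797 -0.2295  0.013 ] (array([ 0.4796, -0.2289,  0.0134]), [np.float64(0.0005431707084725255), np.float64(0.0005431707084725956)])
pry_tip 0.78 [327.424 363.12 ] [ 0.5623 -0.2451  0.013 ] (array([ 0.5514, -0.2444,  0.0271]), [np.float64(0.0011863481267430913), np.float64(0.001186348126743128)])
cover_lip 0.77 [627.392 359.088] [ 0.601  -0.0173  0.013 ] (array([ 0.5647, -0.0532,  0.0523]), [np.float64(0.0009238115170310904), np.float64(0.0009238115170311182)])
```

View pics/w2.png

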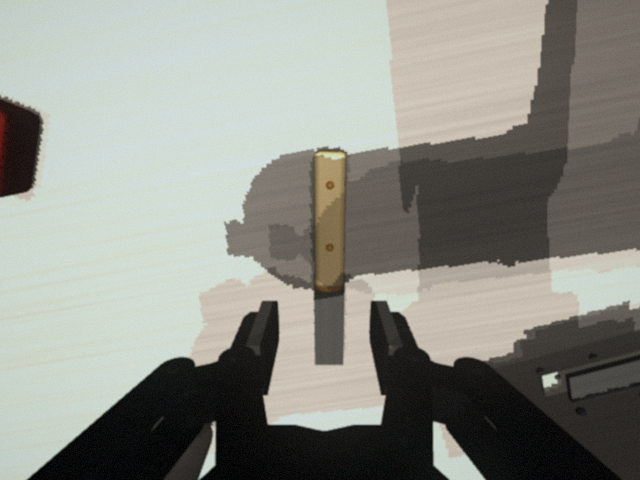

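Handle at (330,150)-(330,290), straight between the fingers, 2-3 mm to tool +y.

>>> apply_moves([
  [-0.2,0.1,1.5,0,0,0],
  [-0.2,0.1,1.5,0,0,0],
  [0,0,1.5,0,0,0],
  [0,0,1.5,0,0,0],
  [0,0,1.5,0,0,0],
  [0,0,1.2,0,0,0],
  [0,0,0,0,0,0],
  [0,0,0,0,0,0],
])

```text
time: 5.65
tcp_pos: [0.4801, -0.2292, 0.0769]
eef_rot: [-0.289, -3.128, 0.0]
wrist_force: [-0.8, 0.4, 0.5]
width: 0.502
finger_force: 0.0
```

>>> apply_moves([
  [0,0,0,0,0,0],
  [0,0,0,0,0,0],
  [0,0,0,0,0,0],
  [0,0,0,0,0,0],
  [0,0,0,0,0,0],
  [0,0,0,0,0,0],
  [0,0,0,0,0,0],
], grip=1.0, newtons=80)

```text
time: 6.35
tcp_pos: [0.4806, -0.2292, 0.0781]
eef_rot: [0.289, 3.126, -0.001]
wrist_force: [-0.8, 2.2, 6.4]
width: 0.213
finger_force: 80.2
```

>>> apply_moves([
  [0,0,-1,0,0,0],
  [0,0,-2,0,0,0],
  [0,0,-3,0,0,0],
  [0,0,-3,0,0,0],
  [0,0,-3,0,0,0],
  [0,0,0,0,0,0],
  [0,0,0,0,0,0],
])

```text
time: 7.05
tcp_pos: [0.48, -0.229, 0.1973]
eef_rot: [0.289, 3.127, 0.001]
wrist_force: [-0.3, -0.3, -2.5]
width: 0.215
finger_force: 79.4
```

Run:
```python
from h import *
o=ctrl.get_obs();Rt=R.from_rotvec(o['eef_rot']).as_matrix();W=cam('wrist');print(o['time'],o['tcp_pos'],o['width'])
save(ctrl.capture('wrist'),'w3')
def intool(px,h):  # ray at tool z depth
    e,d=ray(W,px);p=onz(W,px,o['tcp_pos'][2]-h);return Rt.T@(p-o['tcp_pos'])
for l in ('pry_grip','pry_tip','cover_lip'):
    for d in ctrl.pinpoint(l,'wrist')[:1]:
        p=np.array(d['xy'])*[640,480];print(l,d['score'],p,intool(p,.064))
for n in ('scene','top'):
    im=ctrl.capture(n); C=cam(n)
    for l in ('cover_lip','box','box_hinge'):
        print(n,l,[(d['score'],np.array(d['xy'])*[640,480]) for d in ctrl.pinpoint(l,n)[:1]])
```

```text
7.05 [ 0.48   -0.229   0.1973] 0.21465108853595008
pry_grip 0.93 [325.312 321.888] [ 0.0023 -0.0002  0.064 ]
cover_lip 0.76 [587.392 327.696] [-0.0008  0.1176  0.0641]
scene cover_lip [(0.86, array([307.776, 251.424]))]
scene box [(0.93, array([329.472, 270.   ]))]
scene box_hinge [(0.9, array([347.392, 262.512]))]
top cover_lip [(0.8, array([320.704, 221.616]))]
top box [(0.76, array([312.128, 207.984]))]
top box_hinge []
```

View pics/w3.png

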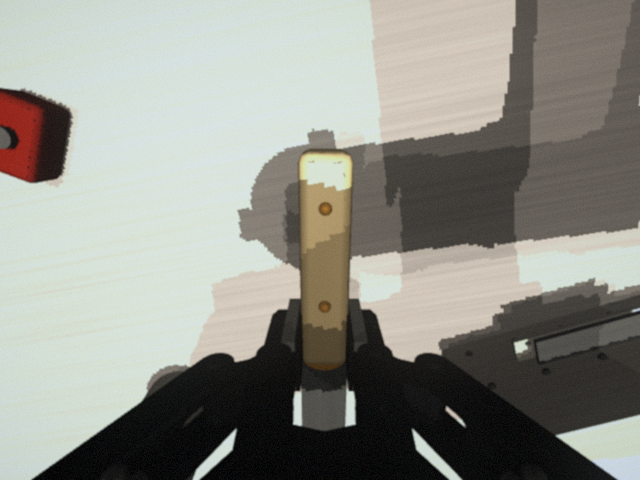

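The tool is held firmly, in line with the gripper; box front edge seen at lower right (450-640, 310-430).

Run:
```python
from h import *
plan([0.53,-0.19,0.25],down(0.137))
```

```text
turn [  0.    -0.02 -18.41] shift cm [-5.49  3.19 -5.32]
```

>>> apply_moves([
  [-0.5,0,-1.5,0,0,-4.6],
  [0,0,-1.5,0,0,-4.6],
  [0,0,-1.5,0,0,-4.6],
  [0,0,-0.8,0,0,-4.6],
  [-1.6,1.1,0,0,0,0],
  [-1.7,1.1,0,0,0,0],
  [-1.7,1.1,0,0,0,0],
  [0,0,0,0,0,0],
  [0,0,0,0,0,0],
])

```text
time: 8.55
tcp_pos: [0.5306, -0.1895, 0.2489]
eef_rot: [0.216, -3.132, -0.0]
wrist_force: [0.8, 0.3, -1.9]
width: 0.216
finger_force: 79.4
```

Run:
```python
from h import *
W=cam('wrist');o=ctrl.get_obs();print(o['time'],repr(o['tcp_pos']),repr(o['eef_rot']))
save(ctrl.capture('wrist'),'w4')
for l in ('cover_lip','box','box_hinge'):
    for d in ctrl.pinpoint(l,'wrist')[:1]:
        p=np.array(d['xy'])*[640,480];print(l,d['score'],p,onz(W,p,.048))
```

```text
8.55 array([ 0.5306, -0.1895,  0.2489]) array([ 0.2163, -3.1322, -0.0004])
cover_lip 0.71 [453.696 322.8  ] [ 0.5957 -0.0625  0.048 ]
```

View pics/w4.png

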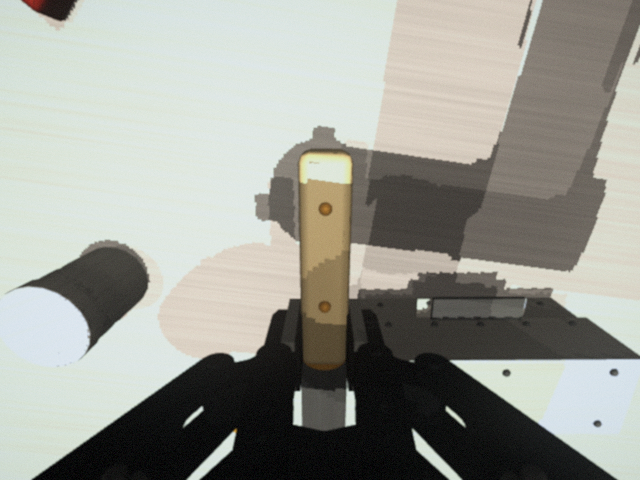

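Lip plate shows at (432-525, 298-318), ledge edge at (418,299), cover's top front edge along row 358.

Run:
```python
from h import *
W=cam('wrist');im=cv2.imread('pics/w4.png')
c=cv2.resize(im[255:385,350:640],None,fx=2.7,fy=2.7,interpolation=cv2.INTER_CUBIC);c=cv2.convertScaleAbs(c,alpha=1.8)
cv2.imwrite('pics/w4c.png',c)
for p,z in (((432,299),.052),((525,297),.052),((432,319),.052),((525,318),.052)): print(p,onz(W,p,z))
T=cam('top')
for z in (.052,):print(onz(T,(320.7,221.6),z))
```

```text
(432, 299) [ 0.5732 -0.0903  0.052 ]
(525, 297) [ 0.5603 -0.0105  0.052 ]
(432, 319) [ 0.5927 -0.0855  0.052 ]
(525, 318) [ 0.5804 -0.0037  0.052 ]
[ 0.5862 -0.0591  0.052 ]
```

View pics/w4c.png

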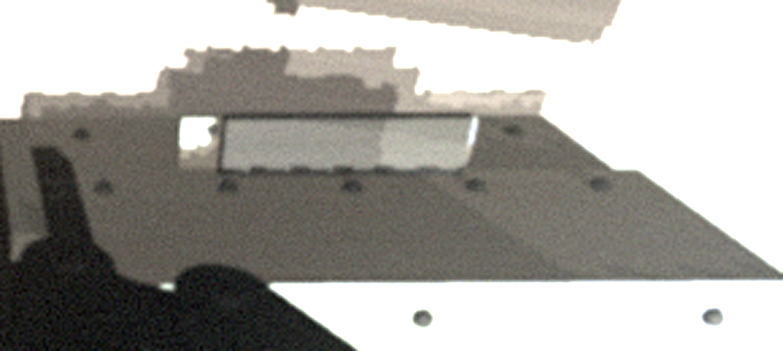

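Run:
```python
from h import *
plan([0.4589,-0.0668,0.15],down(0.15))
```

```text
turn [ 0.   -0.02 -0.78] shift cm [ 5.16 13.3   9.98]
```

>>> apply_moves([
  [1.7,0,0,0,0,-0.8],
  [1.7,0.5,0,0,0,0],
  [1.8,1.8,0,0,0,0],
  [0,2,0,0,0,0],
  [0,3,2,0,0,0],
  [0,3,2,0,0,0],
  [0,3,2,0,0,0],
  [0,0,2,0,0,0],
  [0,0,2,0,0,0],
  [0,0,2,0,0,0],
  [0,0,2.2,0,0,0],
  [0,0,0,0,0,0],
  [0,0,0,0,0,0],
  [0,0,0,0,0,0],
])

```text
time: 10.15
tcp_pos: [0.4592, -0.0667, 0.1096]
eef_rot: [-0.236, 3.13, -0.0]
wrist_force: [-0.0, -0.2, -0.2]
width: 0.216
finger_force: 79.3
```

Run:
```python
from h import *
o=ctrl.get_obs();Rt=R.from_rotvec(o['eef_rot']).as_matrix();print(o['time'],o['tcp_pos'],o['eef_rot'])
tip=o['tcp_pos']+Rt@[-.084,0,.065];print('tip by arm',tip)
plan([0.4589,-0.0668,0.1085],down(0.15))
im={n:ctrl.capture(n) for n in ('scene','top')}
C={n:cam(n) for n in im}
tp={n:pin('pry_tip',n) for n in im};lp={n:pin('cover_lip',n) for n in im}
print(tp,lp)
for n in im: print(n,'tip proj',proj(C[n],tip),'edge proj',proj(C[n],[.567,-.0504,.052]))
c=[cv2.resize(im['scene'][190:330,230:410],(720,560),interpolation=cv2.INTER_CUBIC)]
save(c[0],'s1')
```

```text
10.15 [ 0.4592 -0.0667  0.1096] [-0.2362  3.1303 -0.0001]
tip by arm [ 0.5424 -0.0541  0.0448]
turn [-0.01  0.14  0.04] shift cm [ 0.03 -0.01  0.11]
{'scene': [array([291.968, 249.888])], 'top': [array([320.704, 240.   ])]} {'scene': [array([307.904, 248.304])], 'top': [array([319.68, 225.12])]}
scene tip proj [293.0586 247.6734] edge proj [304.0665 249.3151]
top tip proj [318.9752 237.7528] edge proj [317.5986 228.5975]
```

View pics/s1.png

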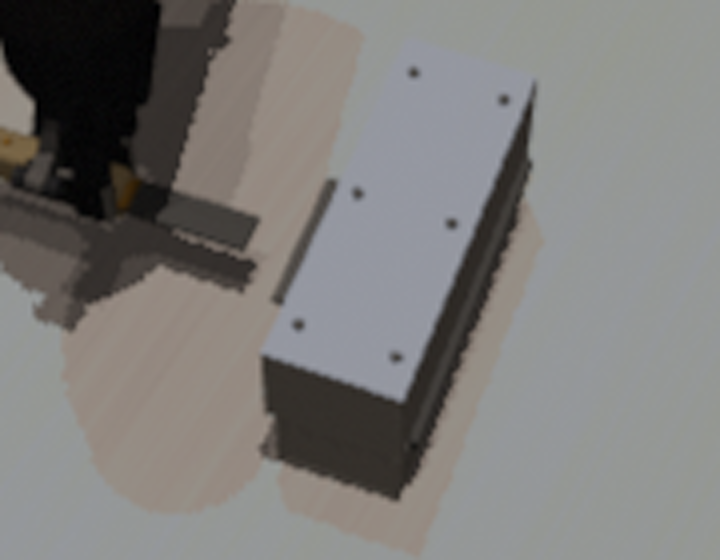

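Tip (scene ~(293,248)) points at the lip's middle, level a little above the ledge; advance.

>>> apply_moves([
  [0,0,0.1,0,0,0],
  [-0.6,0,0,0,0,0],
  [-0.6,0,0,0,0,0],
  [-0.6,0,0,0,0,0],
  [-0.6,0,0,0,0,0],
  [-0.5,0,0,0,0,0],
  [0,0,0,0,0,0],
])

```text
time: 11.15
tcp_pos: [0.4877, -0.0622, 0.1067]
eef_rot: [0.236, -3.132, 0.0]
wrist_force: [-0.4, 0.3, -0.8]
width: 0.218
finger_force: 79.3
```

>>> apply_moves([
  [-0.4,0,0,0,0,0],
  [-0.4,0,0,0,0,0],
  [-0.4,0,0,0,0,0],
  [0,0,0,0,0,0],
])

```text
time: 11.55
tcp_pos: [0.4994, -0.0604, 0.1069]
eef_rot: [0.237, -3.133, -0.0]
wrist_force: [-0.0, 0.1, -1.4]
width: 0.214
finger_force: 79.3
```

>>> apply_moves([
  [0,0,-0.4,0,0,0],
  [0,0,-0.4,0,0,0],
  [0,0,-0.4,0,0,0],
  [-0.05,0,-0.4,0,0,0],
  [-0.05,0,-0.4,0,0,0],
  [-0.1,0,-0.35,0,0,0],
  [-0.1,0,-0.35,0,0,0],
  [-0.1,0,-0.35,0,0,0],
  [-0.15,0,-0.35,0,0,0],
  [-0.15,0,-0.35,0,0,0],
  [-0.2,0,-0.35,0,0,0],
  [-0.2,0,-0.3,0,0,0],
  [-0.2,0,-0.3,0,0,0],
  [0,0,0,0,0,0],
])

```text
time: 12.95
tcp_pos: [0.5126, -0.0584, 0.1546]
eef_rot: [-0.237, 3.131, 0.0]
wrist_force: [0.5, -0.6, -1.1]
width: 0.212
finger_force: 79.2
```

Run:
```python
from h import *
o=ctrl.get_obs();print(o['wrist_force'])
im=ctrl.capture('scene')
save(cv2.resize(im[130:330,200:440],(720,600),interpolation=cv2.INTER_CUBIC),'s2')
```

```text
[ 0.4756 -0.5504 -1.1347]
```

View pics/s2.png

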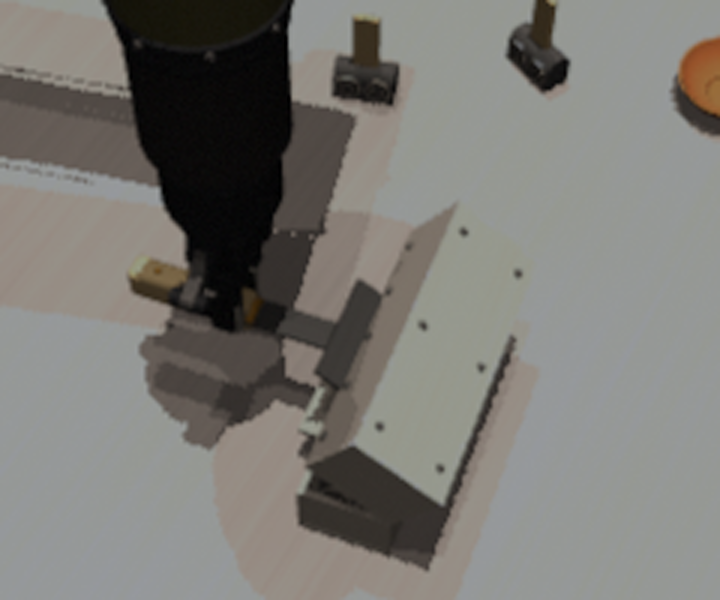

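The cover is up about 0.6 rad on the blade; continue along the arc.

>>> apply_moves([
  [-0.22,0,-0.3,0,0,0],
  [-0.23,0,-0.3,0,0,0],
  [-0.25,0,-0.27,0,0,0],
  [-0.26,0,-0.27,0,0,0],
  [-0.28,0,-0.25,0,0,0],
  [-0.29,0,-0.25,0,0,0],
  [-0.3,0,-0.22,0,0,0],
  [-0.3,0,-0.22,0,0,0],
  [-0.33,0,-0.2,0,0,0],
  [-0.33,0,-0.2,0,0,0],
  [-0.35,0,-0.15,0,0,0],
  [-0.35,0,-0.15,0,0,0],
  [0,0,0,0,0,0],
  [0,0,0,0,0,0],
  [0,0,0,0,0,0],
])

```text
time: 14.5
tcp_pos: [0.5463, -0.0532, 0.1816]
eef_rot: [0.237, -3.132, -0.0]
wrist_force: [-0.2, -0.7, -0.8]
width: 0.209
finger_force: 79.3
```

Run:
```python
from h import *
o=ctrl.get_obs();print(o['wrist_force'])
im=ctrl.capture('scene')
save(cv2.resize(im[130:330,200:440],(720,600),interpolation=cv2.INTER_CUBIC),'s3')
```

```text
[-0.1525 -0.7213 -0.8239]
```

View pics/s3.png

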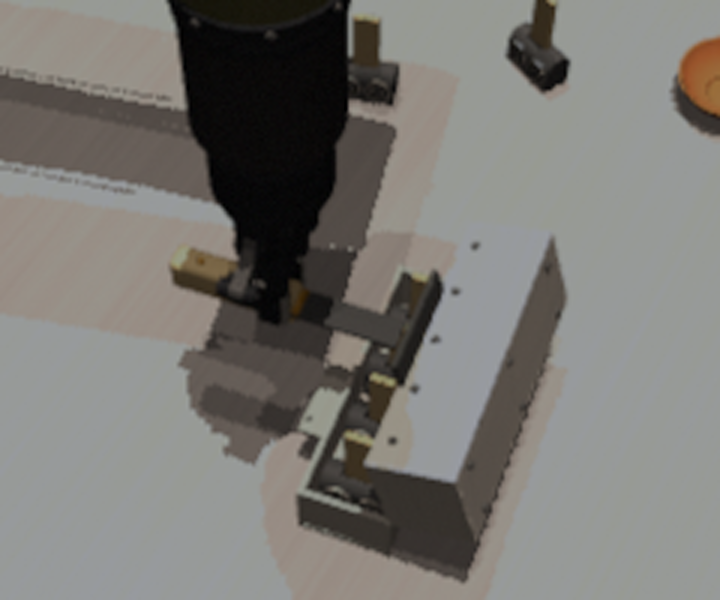

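Cover is about 1.0-1.1 rad, near its tipping point; push on.

>>> apply_moves([
  [-0.35,0,-0.1,0,0,0],
  [-0.35,0,-0.1,0,0,0],
  [-0.35,0,-0.1,0,0,0],
  [-0.35,0,-0.1,0,0,0],
  [-0.35,0,-0.05,0,0,0],
  [0,0,-0.3,0,0,0],
  [1.5,0,-0.5,0,0,0],
  [3,0,0,0,0,0],
  [3,0,0,0,0,0],
  [3,0,0,0,0,0],
  [0,0,0,0,0,0],
  [0,0,0,0,0,0],
  [0,0,0,0,0,0],
  [0,0,0,0,0,0],
  [0,0,0,0,0,0],
])

```text
time: 16.05
tcp_pos: [0.4603, -0.0663, 0.1939]
eef_rot: [0.236, -3.132, 0.0]
wrist_force: [-1.5, -0.2, -0.7]
width: 0.211
finger_force: 79.3
```

Run:
```python
from h import *
o=ctrl.get_obs();print(o['tcp_pos'],o['wrist_force'])
im=ctrl.capture('scene');save(cv2.resize(im[80:330,160:460],(720,600),interpolation=cv2.INTER_CUBIC),'s4')
S=cam('scene');T=cam('top')
print(pin('cover_lip','scene'),pin('new1_mid','scene',4))
ctrl.capture('top');print(pin('cover_lip','top'),pin('new1_mid','top',4),pin('old1_mid','top',5))
plan([0.479,-0.229,0.15],down(-0.185))
```

```text
[ 0.4603 -0.0663  0.1939] [-1.5427 -0.1823 -0.714 ]
[array([363.968, 245.28 ])] []
[array([313.792, 178.992])] [] [array([338.816, 204.096])]
turn [ 0.   -0.01 19.24] shift cm [ -4.86 -15.63   4.41]
```

View pics/s4.png

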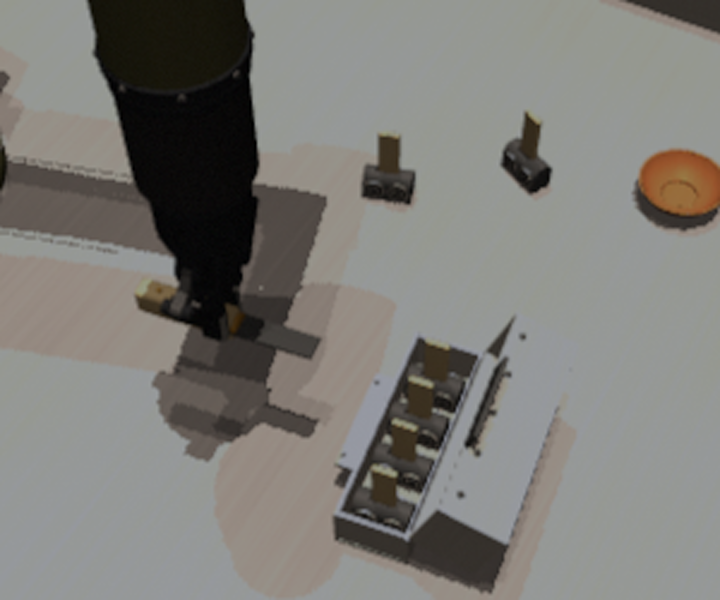

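Cover fully open, four carriers in a spread row in the box; now lay the pry blade back.

>>> apply_moves([
  [0,-2,0,0,0,6.4],
  [0,-2,0,0,0,6.4],
  [0,-2,0,0,0,6.4],
  [-0.6,-2.2,0,0,0,0],
  [-0.6,-2.2,0,0,0,0],
  [-0.6,-2.2,1.5,0,0,0],
  [-0.6,-2.2,2,0,0,0],
  [0,0,2,0,0,0],
  [0,0,2,0,0,0],
  [0,0,2,0,0,0],
  [0,0,0.7,0,0,0],
  [0,0,0,0,0,0],
  [0,0,0,0,0,0],
])

```text
time: 17.7
tcp_pos: [0.4702, -0.2171, 0.0933]
eef_rot: [0.289, 3.127, -0.001]
wrist_force: [0.0, -0.7, -0.6]
width: 0.213
finger_force: 79.4
```

>>> apply_moves([
  [0,0,0.5,0,0,0],
  [0,0,0.5,0,0,0],
  [0,0,0.3,0,0,0],
  [0,0,0.15,0,0,0],
  [0,0,0,0,0,0],
  [0,0,0,0,0,0],
])

```text
time: 18.3
tcp_pos: [0.4697, -0.217, 0.0781]
eef_rot: [-0.289, -3.128, 0.0]
wrist_force: [-2.4, 1.7, 4.5]
width: 0.217
finger_force: 79.9
```

>>> apply_moves([
  [0,0,0,0,0,0],
  [0,0,0,0,0,0],
  [0,0,0,0,0,0],
  [0,0,0,0,0,0],
  [0,0,-1,0,0,0],
  [0,0,-2,0,0,0],
  [0,0,-4,0,0,0],
  [0,0,-4,0,0,0],
  [0,0,-4,0,0,0],
  [0,0,-4,0,0,0],
], grip=0.5)

```text
time: 19.3
tcp_pos: [0.4693, -0.217, 0.2704]
eef_rot: [0.289, 3.127, -0.0]
wrist_force: [2.0, -0.2, 0.2]
width: 0.502
finger_force: 0.0
```

Run:
```python
from h import *
S=cam('scene');T=cam('top')
A=ctrl.capture('scene');B=ctrl.capture('top')
for c,C in (('scene',S),('top',T)):
  for l in ('pry_grip','pry_tip','new1_mid','new2_mid'):
    print(c,l,[(round(d['score'],2),np.array(d['xy'])*[640,480],onz(C,np.array(d['xy'])*[640,480],.042 if 'n' in l else .013)) for d in ctrl.pinpoint(l,c)[:4]])
a=cv2.resize(A[110:190,290:410],(600,400),interpolation=cv2.INTER_CUBIC);b=cv2.resize(B[200:290,150:290],(622,400),interpolation=cv2.INTER_CUBIC)
s=np.zeros((400,1222,3),np.uint8);s[:,:600]=a;s[:,600:]=b
save(cv2.resize(cv2.vconcat([a,cv2.resize(b,(600,386))]),None,fx=.75,fy=.75),'c1')
```

```text
scene pry_grip [(0.88, array([223.296, 299.712]), array([ 0.4709, -0.2143,  0.013 ]))]
scene pry_tip [(0.87, array([253.12 , 326.496]), array([ 0.556 , -0.2343,  0.013 ]))]
scene new1_mid []
scene new2_mid [(0.72, array([382.016, 142.8  ]), array([0.576 , 0.3103, 0.042 ])), (0.33, array([331.904, 247.392]), array([ 0.6122, -0.0125,  0.042 ]))]
top pry_grip [(0.73, array([436.096, 208.704]), array([ 0.6249, -0.386 ,  0.013 ]))]
top pry_tip [(0.33, array([313.6  , 210.576]), array([ 0.6218, -0.0402,  0.013 ]))]
top new1_mid []
top new2_mid [(0.46, array([183.872, 228.192]), array([0.5716, 0.3163, 0.042 ])), (0.45, array([316.608, 195.504]), array([ 0.6601, -0.0486,  0.042 ]))]
```

View pics/c1.png

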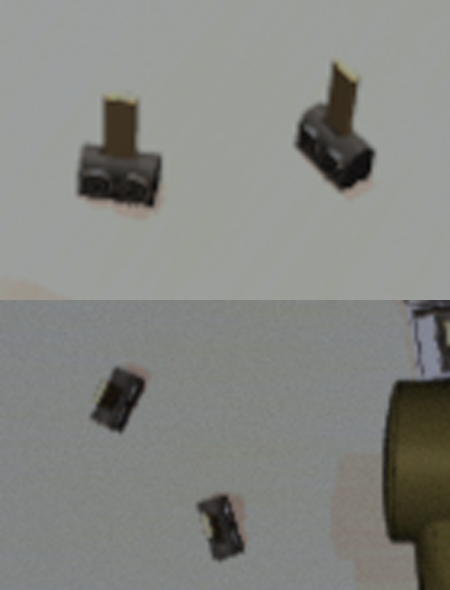

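Carriers A (top px ≈(219,270), long axis slightly turned) and B (≈(186,231)), both upright; go look with the wrist.

Run:
```python
from h import *
T=cam('top');S=cam('scene')
print(onz(T,(219,268),.03),onz(T,(187,230),.03),onz(S,(321,155),.016))
plan([0.51,0.26,0.29],down(0.1))
print(ctrl.get_obs()['joint_pos'])
```

```text
[0.4622 0.2211 0.03  ] [0.5678 0.3102 0.03  ] [0.455  0.2261 0.016 ]
turn [  0.01  -0.1  -16.29] shift cm [-8.8  47.05 -2.33]
[-0.0432 -0.1822 -0.1935 -0.0001 -1.5613 -1.7119]
```

>>> apply_moves([
  [0,2,-2,0,0,-5.4],
  [0,3,0,0,0,-5.4],
  [0,3,0,0,0,-5.4],
  [-0.8,3.6,0,0,0,0],
  [-0.8,3.6,0,0,0,0],
  [-0.8,3.6,0,0,0,0],
  [-0.8,3.6,0,0,0,0],
  [-0.8,3.6,0,0,0,0],
  [-0.8,3.6,0,0,0,0],
  [-0.8,3.6,0,0,0,0],
  [-0.8,3.6,0,0,0,0],
  [-0.8,3.6,0,0,0,0],
  [-0.8,3.6,0,0,0,0],
  [-0.8,3.6,0,0,0,0],
  [0,0,0,0,0,0],
  [0,0,0,0,0,0],
])

```text
time: 21.4
tcp_pos: [0.5244, 0.2658, 0.2866]
eef_rot: [0.156, -3.136, 0.002]
wrist_force: [0.1, -0.2, -0.0]
width: 0.499
finger_force: 0.0
```

Run:
```python
from h import *
W=cam('wrist');o=ctrl.get_obs();print(o['time'],repr(o['tcp_pos']),repr(o['eef_rot']))
save(ctrl.capture('wrist'),'w5')
for d in ctrl.pinpoint('new1_mid','wrist')[:4]:
    p=np.array(d['xy'])*[640,480];print(d['score'],p,onz(W,p,.042))
for d in ctrl.masks_of('new1_mid','wrist')[:4]:
    m=d['mask'].astype(np.uint8);print(d['score'],m.sum(),cv2.minAreaRect(cv2.findNonZero(m)))
```

```text
21.4 array([0.5244, 0.2658, 0.2866]) array([ 0.1563, -3.1361,  0.0023])
0.19 1727 ((371.6889953613281, 265.210205078125), (40.569488525390625, 55.100215911865234), 33.11134338378906)
```

View pics/w5.png

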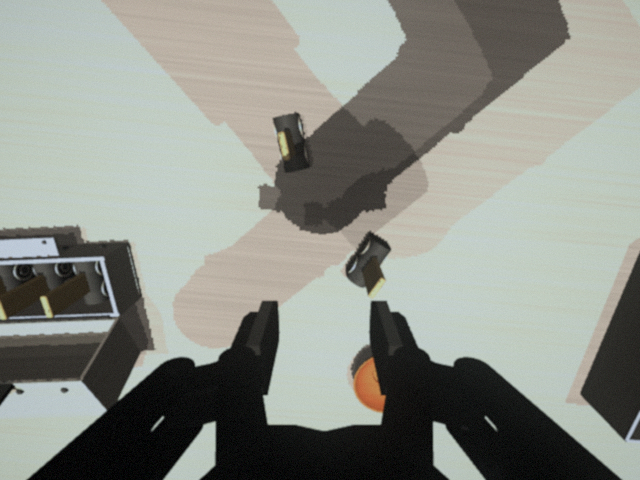

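Carrier A at px (291,142) with its tab top at about (285,145), B block at (367,258) with tab top at (377,285); dish at (368,385), box at left.

```bash
cat >> h.py <<'E'
def creams(im,C,z=.084,amin=25,vmin=130,smin=70,box=None):
    "cream bright patches -> tab tops at height z"
    h=cv2.cvtColor(im,cv2.COLOR_RGB2HSV).astype(int)
    m=((h[...,0]>14)&(h[...,0]<36)&(h[...,1]>smin)&(h[...,2]>vmin)).astype(np.uint8)
    if box: k=np.zeros_like(m);k[box[1]:box[3],box[0]:box[2]]=1;m*=k
    n,l,s,c=cv2.connectedComponentsWithStats(m)
    out=[]
    for j in range(1,n):
        if s[j,4]<amin: continue
        r=cv2.minAreaRect(cv2.findNonZero((l==j).astype(np.uint8)));b=np.array([onz(C,q,z) for q in cv2.boxPoints(r)])
        e=b[1]-b[0];f=b[2]-b[1];L=e if np.linalg.norm(e)>np.linalg.norm(f) else f
        yaw=np.arctan2(L[1],L[0]);yaw=(yaw+np.pi/2)%np.pi-np.pi/2
        out.append((s[j,4],c[j],b.mean(0),yaw,np.linalg.norm(e),np.linalg.norm(f)));print('area',s[j,4],'px',c[j].round(1),'pos',b.mean(0).round(4),'yaw %.3f'%yaw,'sides %.3f %.3f'%(np.linalg.norm(e),np.linalg.norm(f)))
    return out
E
python3 - <<'E'
from h import *
W=cam('wrist');im=cv2.imread('pics/w5.png')[:,:,::-1].copy()
for p in ((285,145),(286,150),(377,285),(377,288),(372,272),(45,308)): print(p,cv2.cvtColor(im,cv2.COLOR_RGB2HSV)[p[1],p[0]])
creams(im,W)
print([onz(W,p,0.03) for p in ((275,115),(300,113),(310,167),(284,171))])
E
```

```text
(285, 145) [ 28  71 193]
(286, 150) [ 30  67 191]
(377, 285) [ 33  67 193]
(377, 288) [ 38  50 209]
(372, 272) [28 60 51]
(45, 308) [ 37  49 194]
area 102 px [282.4 143.1] pos [0.455 0.225 0.084] yaw 0.283 sides 0.006 0.017
area 32 px [376.7 284.2] pos [0.5668 0.3133 0.084 ] yaw -0.649 sides 0.019 0.003
area 45 px [ 47.5 305.6] pos [0.6156 0.0224 0.084 ] yaw 0.373 sides 0.006 0.020
area 34 px [  2.5 311.3] pos [ 0.625  -0.0192  0.084 ] yaw 0.113 sides 0.002 0.016
area 26 px [374.5 372.7] pos [0.6594 0.3264 0.084 ] yaw 0.461 sides 0.003 0.012
[array([0.434 , 0.2107, 0.03  ]), array([0.4301, 0.2328, 0.03  ]), array([0.4763, 0.2457, 0.03  ]), array([0.4824, 0.2216, 0.03  ])]
```

```bash
sed -i 's/<36)&(h\[...,1\]>smin/<42)\&(h[...,1]>smin/; s/smin=70/smin=42/' h.py
python3 - <<'E'
from h import *
plan([0.456,0.2255,0.20],down(0.27))
E
```

```text
turn [-0.01  0.   -9.88] shift cm [ 7.66 -1.92  8.78]
```

>>> apply_moves([
  [0,0,0,0,0,-4.9],
  [0,0,0,0,0,-4.9],
  [2.5,-0.6,0,0,0,0],
  [2.5,-0.6,2,0,0,0],
  [2.5,-0.6,3,0,0,0],
  [0.2,0,3,0,0,0],
  [0,0,0.8,0,0,0],
  [0,0,0,0,0,0],
  [0,0,0,0,0,0],
  [0,0,0,0,0,0],
], grip=0.4)

```text
time: 22.55
tcp_pos: [0.456, 0.2278, 0.2015]
eef_rot: [-0.421, 3.111, 0.002]
wrist_force: [0.8, 0.5, 0.0]
width: 0.601
finger_force: 0.0
```

Run:
```python
from h import *
W=cam('wrist');o=ctrl.get_obs();print(o['time'],o['tcp_pos'],o['width'])
im=ctrl.capture('wrist');save(im,'w6')
r=creams(im,W,.084)
i=ctrl.camera_info('wrist');T=np.array(i['T_tool_cam']);R0=R.from_rotvec([.1563,-3.1361,.0023]).as_matrix();W0=(i,R0@T[:3,:3],R0@T[:3,3]+[.5244,.2658,.2866])
for q in r: print(tri([(W,q[1]),(W0,(283.5,144))]))
print([ (d['score'],np.array(d['xy'])*[640,480],onz(W,np.array(d['xy'])*[640,480],.042)) for d in ctrl.pinpoint('new1_mid','wrist')])
plan([r[0][2][0],r[0][2][1],0.12],down(r[0][3]))
```

```text
22.55 [0.456  0.2278 0.2015] 0.6013669963451809
[]Traceback (most recent call last):
  File "<stdin>", line 8, in <module>
IndexError: list index out of range
```

Run:
```python
from h import *
W=cam('wrist');im=cv2.imread('pics/w6.png')[:,:,::-1].copy()
h=cv2.cvtColor(im,cv2.COLOR_RGB2HSV)
p=proj(W,[.456,.2255,.084]).astype(int);print(p)
for r in range(p[1]-40,p[1]+44,8): print(r,[tuple(int(v) for v in h[r,c]) for c in range(p[0]-24,p[0]+26,4)])
```

```text
[321 277]
237 [(17, 29, 61), (23, 35, 58), (20, 37, 62), (0, 15, 33), (30, 15, 34), (30, 38, 27), (18, 83, 55), (21, 88, 55), (60, 16, 31), (80, 26, 29), (0, 0, 27), (6, 21, 60), (21, 43, 59)]
245 [(0, 24, 64), (0, 21, 62), (17, 35, 65), (173, 34, 30), (68, 30, 34), (0, 26, 29), (18, 85, 54), (14, 93, 55), (70, 24, 32), (18, 38, 34), (30, 17, 30), (19, 32, 64), (15, 24, 64)]
253 [(20, 36, 64), (5, 23, 66), (14, 40, 82), (23, 21, 49), (30, 43, 30), (26, 50, 36), (22, 83, 55), (19, 98, 57), (15, 17, 30), (15, 15, 34), (68, 28, 37), (20, 35, 66), (12, 21, 62)]
261 [(17, 29, 182), (17, 30, 121), (21, 30, 86), (23, 31, 66), (105, 16, 32), (38, 27, 38), (17, 87, 82), (21, 84, 79), (5, 45, 34), (50, 26, 30), (18, 30, 43), (21, 28, 64), (16, 32, 119)]
269 [(15, 29, 195), (15, 29, 191), (11, 27, 187), (16, 30, 94), (26, 57, 36), (25, 39, 39), (19, 105, 78), (19, 96, 82), (20, 21, 37), (0, 15, 33), (54, 38, 34), (17, 30, 171), (19, 31, 171)]
277 [(15, 29, 191), (17, 34, 190), (16, 28, 193), (17, 30, 196), (17, 31, 150), (20, 22, 71), (18, 87, 82), (19, 94, 76), (23, 32, 64), (21, 36, 135), (15
[... 339 characters left out ...]
 17, 209), (55, 16, 210), (60, 14, 216), (54, 17, 215), (58, 15, 209), (63, 14, 212), (68, 15, 211)]
301 [(11, 26, 188), (14, 31, 191), (21, 21, 196), (41, 20, 209), (44, 16, 208), (51, 15, 214), (55, 13, 212), (54, 17, 212), (55, 14, 213), (65, 16, 212), (62, 16, 211), (55, 15, 211), (57, 13, 215)]
309 [(43, 15, 208), (39, 16, 208), (51, 16, 211), (52, 13, 212), (60, 15, 211), (58, 19, 217), (60, 15, 209), (60, 14, 216), (55, 14, 212), (51, 17, 211), (53, 19, 213), (47, 17, 213), (57, 13, 210)]
317 [(60, 14, 215), (55, 15, 215), (60, 12, 212), (68, 14, 215), (68, 13, 213), (78, 16, 212), (72, 16, 210), (55, 13, 208), (39, 16, 210), (44, 16, 208), (53, 14, 214), (63, 14, 213), (56, 17, 216)]
```

```bash
cat >> h.py <<'E'
def tabs(im,C,z=.084,amin=40,vmin=68,box=None):
    h=cv2.cvtColor(cv2.GaussianBlur(im,(3,3),0),cv2.COLOR_RGB2HSV).astype(int)
    m=((h[...,0]>10)&(h[...,0]<42)&(h[...,1]>55)&(h[...,2]>vmin)).astype(np.uint8)
    if box: k=np.zeros_like(m);k[box[1]:box[3],box[0]:box[2]]=1;m*=k
    n,l,s,c=cv2.connectedComponentsWithStats(m);out=[]
    for j in range(1,n):
        if s[j,4]<amin: continue
        r=cv2.minAreaRect(cv2.findNonZero((l==j).astype(np.uint8)));b=np.array([onz(C,q,z) for q in cv2.boxPoints(r)])
        e=b[1]-b[0];f=b[2]-b[1]
        if np.linalg.norm(e)<np.linalg.norm(f): e,f=f,e
        yaw=(np.arctan2(e[1],e[0])+np.pi/2)%np.pi-np.pi/2
        print('area',s[j,4],'px',c[j].round(1),'bbox',s[j,:4],'pos',b.mean(0).round(4),'yaw %.3f'%yaw,'sides %.3f %.3f'%(np.linalg.norm(e),np.linalg.norm(f)))
        out.append((c[j],b.mean(0),yaw))
    return out
E
python3 - <<'E'
from h import *
W=cam('wrist');im=cv2.imread('pics/w6.png')[:,:,::-1].copy()
r=tabs(im,W,box=(200,180,450,330));tabs(im,W,vmin=45,box=(200,180,450,330))
i=ctrl.camera_info('wrist');T=np.array(i['T_tool_cam']);R0=R.from_rotvec([.1563,-3.1361,.0023]).as_matrix();W0=(i,R0@T[:3,:3],R0@T[:3,3]+[.5244,.2658,.2866])
print(tri([(W,r[0][0]),(W0,(284.5,144))]))
plan([r[0][1][0],r[0][1][1],0.12],down(r[0][2]))
E
```

```text
area 230 px [323.1 275.4] bbox [319 260   9  31] pos [0.4544 0.2261 0.084 ] yaw 0.272 sides 0.019 0.005
area 499 px [322.9 263. ] bbox [318 234  11  57] pos [0.4467 0.224  0.084 ] yaw 0.273 sides 0.035 0.006
(array([0.4548, 0.2268, 0.0824]), [np.float64(0.0005405949948565627), np.float64(0.0005405949948566359)])
turn [ 0.04  0.08 -0.16] shift cm [ 0.17 -0.12  8.09]
```

>>> apply_moves([
  [0.1,-0.1,1.5,0,0,0],
  [0,0,1.5,0,0,0],
  [0,0,1.5,0,0,0],
  [0,0,1.5,0,0,0],
  [0,0,1.2,0,0,0],
  [0,0,0.9,0,0,0],
  [0,0,0,0,0,0],
  [0,0,0,0,0,0],
])

```text
time: 23.45
tcp_pos: [0.4547, 0.2263, 0.119]
eef_rot: [-0.422, 3.113, 0.0]
wrist_force: [-0.1, -0.4, 0.5]
width: 0.599
finger_force: 0.0
```

>>> apply_moves([
  [0,0,0,0,0,0],
  [0,0,0,0,0,0],
  [0,0,0,0,0,0],
  [0,0,0,0,0,0],
  [0,0,0,0,0,0],
  [0,0,0,0,0,0],
  [0,0,0,0,0,0],
], grip=1.0, newtons=50)

```text
time: 24.15
tcp_pos: [0.4547, 0.2263, 0.1192]
eef_rot: [-0.422, 3.112, 0.001]
wrist_force: [0.3, -0.6, 3.5]
width: 0.065
finger_force: 52.6
```

Run:
```python
from h import *
plan([0.55,0.10,0.30],down(0.15))
```

```text
turn [0.02 0.04 6.85] shift cm [ -7.54 -13.91 -18.08]
```

>>> apply_moves([
  [0,0,-1,0,0,0],
  [0,0,-2,0,0,0],
  [0,0,-3,0,0,0],
  [0,0,-3,0,0,3.4],
  [0,0,-3,0,0,3.4],
  [-0.9,-1.7,-3,0,0,0],
  [-0.9,-1.7,-3,0,0,0],
  [-0.9,-1.7,0,0,0,0],
  [-0.9,-1.7,0,0,0,0],
  [-1,-1.7,0,0,0,0],
  [-1,-1.8,0,0,0,0],
  [-1,-1.8,0,0,0,0],
  [-1,-1.8,0,0,0,0],
  [0,0,0,0,0,0],
  [0,0,0,0,0,0],
  [0,0,0,0,0,0],
])

```text
time: 25.75
tcp_pos: [0.5502, 0.1006, 0.2986]
eef_rot: [0.237, -3.132, -0.0]
wrist_force: [0.3, -0.0, -1.3]
width: 0.059
finger_force: 51.9
```

Run:
```python
from h import *
W=cam('wrist');o=ctrl.get_obs();print(o['time'],o['tcp_pos'],o['width'],o['wrist_force'])
im=ctrl.capture('wrist');save(im,'w7')
b=np.array([[np.cos(.15),-np.sin(.15)],[np.sin(.15),np.cos(.15)]]);org=np.array([.626,-.0415])
for q in tabs(im,W,.088,amin=25,vmin=60): print('   box',((q[1][:2]-org)@b*1000).round(1))
for d in ctrl.pinpoint('old1_mid','wrist'):
    p=np.array(d['xy'])*[640,480];x=onz(W,p,.046);print(round(d['score'],2),p,((x[:2]-org)@b*1000).round(1))
for y in (-.095,.095):
  for x in (-.033,-.029,.029): print((x,y),proj(W,[*(org+b@[x,y]),.046]))
```

```text
25.75 [0.5502 0.1006 0.2986] 0.05890016481952868 [ 0.256  -0.0143 -1.2899]
area 1650 px [ 9. 51.] bbox [  0   0  22 103] pos [ 0.4502 -0.1459  0.088 ] yaw -0.197 sides 0.070 0.014
area 296 px [189.  279.3] bbox [181 257  25  41] pos [ 0.6075 -0.0126  0.088 ] yaw -0.307 sides 0.044 0.013
area 292 px [235.  279.7] bbox [228 257  18  42] pos [0.6034 0.0275 0.088 ] yaw -0.132 sides 0.042 0.011
area 664 px [537.3 272.6] bbox [516 256  44  35] pos [0.5575 0.2933 0.088 ] yaw 1.103 sides 0.038 0.019
area 811 px [102.1 276.5] bbox [ 82 258  39  40] pos [ 0.6211 -0.0898  0.088 ] yaw -0.903 sides 0.044 0.019
area 629 px [150.  277.3] bbox [132 258  33  42] pos [ 0.6157 -0.0497  0.088 ] yaw -0.681 sides 0.046 0.017
area 1156 px [324.  343.1] bbox [318 286  13 106] pos [0.658  0.1163 0.088 ] yaw 0.157 sides 0.117 0.011
area 1017 px [ 14.5 332.5] bbox [  0 312  42  46] pos [ 0.6943 -0.1705  0.088 ] yaw -0.148 sides 0.052 0.038
area 2622 px [511.  373.6] bbox [478 346  75  63] pos [0.67   0.3111 0.088 ] yaw 1.147 sides 0.074 0.071
   box [-189.4  -76.9]
   box [-13.9  31.4]
   box [-12.1  71.6]
   box [-17.7 341.3]
   box [-12.1 -47. ]
   box [-11.4  -6.6]
   box [ 55.2 151.3]
   box [  48.3 -137.8]
   box [ 96.2 342.1]
0.7 [113.28  267.024] [ -4.4 -63.4]
(-0.033, -0.095) [ 75.6194 240.2774]
(-0.029, -0.095) [ 76.5665 244.101 ]
(0.029, -0.095) [ 89.5275 296.4244]
(-0.033, 0.095) [267.3159 240.4674]
(-0.029, 0.095) [267.5288 244.2902]
(0.029, 0.095) [270.4423 296.6031]
```

Run:
```python
from h import *
W=cam('wrist');im=cv2.imread('pics/w7.png')[:,:,::-1].copy()
b=np.array([[np.cos(.15),-np.sin(.15)],[np.sin(.15),np.cos(.15)]]);org=np.array([.626,-.0415])
for v in (110,150):
  for q in tabs(im,W,.088,amin=15,vmin=v,box=(60,240,300,310)): print('   box',((q[1][:2]-org)@b*1000).round(1),q[2]-.15)
h=cv2.cvtColor(im,cv2.COLOR_RGB2HSV)
c=cv2.resize(im[215:345,50:310],None,fx=3,fy=3,interpolation=cv2.INTER_CUBIC);save(cv2.convertScaleAbs(c,alpha=1.4),'w7c')
```

```text
area 65 px [ 87.3 286.5] bbox [ 82 277  10  21] pos [ 0.6331 -0.1036  0.088 ] yaw 0.262 sides 0.020 0.004
area 68 px [138.6 287.6] bbox [132 277  11  23] pos [ 0.6279 -0.0588  0.088 ] yaw 0.203 sides 0.022 0.006
area 150 px [185.7 286.2] bbox [182 276   9  22] pos [ 0.6195 -0.016   0.088 ] yaw 0.136 sides 0.021 0.007
area 152 px [232.3 286.8] bbox [228 276   9  23] pos [0.6138 0.0256 0.088 ] yaw 0.158 sides 0.022 0.007
   box [ -2.2 -62.5] 0.11182466772307911
   box [ -0.7 -17.4] 0.0533339638127345
   box [-2.6 26.2] -0.013547545669436362
   box [-2.1 68.2] 0.008078288024511743
area 47 px [ 86.8 286.5] bbox [ 82 277   9  21] pos [ 0.6334 -0.104   0.088 ] yaw 0.261 sides 0.020 0.003
area 118 px [185.6 286.4] bbox [182 276   8  22] pos [ 0.6197 -0.0159  0.088 ] yaw 0.152 sides 0.021 0.005
area 131 px [232.2 287.1] bbox [229 276   8  23] pos [0.6137 0.0258 0.088 ] yaw 0.149 sides 0.022 0.006
area 50 px [138.4 288.1] bbox [133 278   9  22] pos [ 0.6282 -0.059   0.088 ] yaw 0.167 sides 0.021 0.005
   box [ -2.1 -62.9] 0.11088211667670614
   box [-2.4 26.2] 0.0018723783551305717
   box [-2.1 68.3] -0.0006656928649842742
   box [ -0.4 -17.6] 0.01672747289798196
```

View pics/w7c.png

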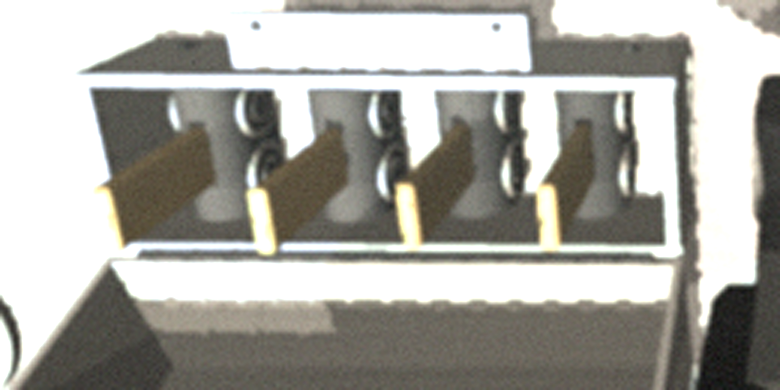

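Box seen well: four tabs at crop x≈110, 262, 410, 548, evenly spread with ~20 mm gaps; carriers upright, cover open behind.

Run:
```python
from h import *
plan([0.632,-0.0812,0.235],down(0.15))
```

```text
turn [0.02 0.   0.1 ] shift cm [ -5.37 -19.22   6.38]
```

>>> apply_moves([
  [-0.2,-2,0,0,0,0],
  [-0.6,-2.4,0,0,0,0],
  [-0.6,-2.4,0,0,0,0],
  [-0.6,-2.5,0,0,0,0],
  [-0.6,-2.5,0,0,0,0],
  [-0.7,-2.5,0.5,0,0,0],
  [-0.7,-2.5,1,0,0,0],
  [-0.7,-2.4,1.5,0,0,0],
  [-0.7,0,1.6,0,0,0],
  [0,0,1.8,0,0,0],
  [0,0,0,0,0,0],
  [0,0,0,0,0,0],
  [0,0,0,0,0,0],
])

```text
time: 27.15
tcp_pos: [0.633, -0.081, 0.2364]
eef_rot: [-0.238, 3.13, -0.0]
wrist_force: [-0.0, 0.5, -1.2]
width: 0.065
finger_force: 51.8
```

Run:
```python
from h import *
W=cam('wrist');o=ctrl.get_obs();print(o['time'],o['tcp_pos'],o['eef_rot'],o['width'],o['wrist_force'])
im=ctrl.capture('wrist');save(im,'w8')
b=np.array([[np.cos(.15),-np.sin(.15)],[np.sin(.15),np.cos(.15)]]);org=np.array([.6256,-.037])
print('tcp box',((o['tcp_pos'][:2]-org)@b*1000).round(1))
for v in (60,90,130):
  for q in tabs(im,W,.088,amin=25,vmin=v,box=(0,200,640,420)): print('   box',v,((q[1][:2]-org)@b*1000).round(1),round(q[2]-.15,2))
print(proj(W,[*(org+b@[0,-.067]),.088]),proj(W,[*(org+b@[0,-.022]),.088]))
```

```text
27.15 [ 0.633  -0.081   0.2364] [-0.2378  3.1304 -0.0005] 0.06470856472907029 [-0.0384  0.4925 -1.1509]
tcp box [  0.8 -44.6]
area 472 px [289.2 245.7] bbox [283 221  15  48] pos [ 0.6272 -0.1064  0.088 ] yaw 0.053 sides 0.034 0.009
area 446 px [354.5 247.3] bbox [348 221  13  49] pos [ 0.6209 -0.063   0.088 ] yaw 0.214 sides 0.034 0.008
area 398 px [418.2 246.4] bbox [404 221  23  48] pos [ 0.6133 -0.021   0.088 ] yaw 0.465 sides 0.036 0.011
area 459 px [478.4 246.3] bbox [456 221  34  48] pos [0.6067 0.0178 0.088 ] yaw 0.620 sides 0.039 0.015
area 1255 px [323.9 340.9] bbox [317 285  15 107] pos [ 0.6987 -0.0725  0.088 ] yaw 0.174 sides 0.092 0.010
area 2067 px [140.8 319.2] bbox [108 294  62  56] pos [ 0.7018 -0.2078  0.088 ] yaw -0.560 sides 0.051 0.034
   box 60 [ -8.8 -68.9] -0.1
   box 60 [ -8.5 -25. ] 0.06
   box 60 [-9.8 17.6] 0.31
   box 60 [-10.5  57. ] 0.47
   box 60 [ 66.9 -46. ] 0.02
   box 60 [  49.8 -180.3] -0.71
area 197 px [286.6 253.2] bbox [283 239   8  30] pos [ 0.6336 -0.1075  0.088 ] yaw 0.119 sides 0.021 0.005
area 240 px [355.7 255.3] bbox [351 241  10  29] p
[... 415 characters left out ...]
7  13  45] pos [ 0.7239 -0.068   0.088 ] yaw 0.146 sides 0.041 0.009
   box 90 [ -2.6 -70.9] -0.03
   box 90 [ -1.6 -23.9] -0.02
   box 90 [-2.9 20.7] -0.06
   box 90 [-2.5 62.5] -0.01
   box 90 [  56.9 -186. ] -0.87
   box 90 [ 92.5 -45.3] -0.0
area 77 px [286.1 251. ] bbox [284 241   5  23] pos [ 0.6325 -0.108   0.088 ] yaw 0.117 sides 0.016 0.003
area 140 px [355.8 255.8] bbox [353 243   7  27] pos [ 0.6282 -0.0606  0.088 ] yaw 0.121 sides 0.019 0.003
area 1155 px [134.4 326.5] bbox [108 308  51  42] pos [ 0.7091 -0.2123  0.088 ] yaw 0.989 sides 0.035 0.034
   box 130 [ -3.8 -71.2] -0.03
   box 130 [ -0.9 -23.8] -0.03
   box 130 [  56.4 -185.8] 0.84
[292.3665 257.3195] [358.3908 257.4302]
```

>>> apply_moves([
  [0.15,-0.2,0.5,0,0,0],
  [0,0,1.5,0,0,0],
  [0,0,1.5,0,0,0],
  [0,0,1.5,0,0,0],
  [0,0,1.5,0,0,0],
  [0,0,0.8,0,0,0],
  [0,0,0.5,0,0,0],
  [0,0,0.5,0,0,0],
  [0,0,0.3,0,0,0],
  [0,0,0,0,0,0],
])

```text
time: 28.2
tcp_pos: [0.6315, -0.0837, 0.1486]
eef_rot: [0.237, -3.133, -0.0]
wrist_force: [0.1, -0.4, -1.5]
width: 0.06
finger_force: 51.9
```

>>> apply_moves([
  [0,0,0.3,0,0,0],
  [0,0,0.3,0,0,0],
  [0,0,0.3,0,0,0],
  [0,0,0.3,0,0,0],
  [0,0,0,0,0,0],
])

```text
time: 28.7
tcp_pos: [0.6313, -0.0837, 0.136]
eef_rot: [0.236, -3.132, -0.0]
wrist_force: [-0.6, 0.3, -1.0]
width: 0.063
finger_force: 51.9
```

Free fall into the gap so far (foot 17 mm above bench); continue.

>>> apply_moves([
  [0,0,0.3,0,0,0],
  [0,0,0.3,0,0,0],
  [0,0,0.3,0,0,0],
  [0,0,0.2,0,0,0],
  [0,0,0,0,0,0],
  [0,0,0,0,0,0],
])

```text
time: 29.3
tcp_pos: [0.6315, -0.0838, 0.1257]
eef_rot: [0.237, -3.133, 0.0]
wrist_force: [-0.3, 0.1, -2.1]
width: 0.066
finger_force: 51.9
```

Run:
```python
from h import *
W=cam('wrist');o=ctrl.get_obs();print(o['time'],o['tcp_pos'],o['wrist_force'],o['width'])
```

```text
29.3 [ 0.6315 -0.0838  0.1257] [-0.3225  0.1067 -2.0711] 0.06634805077326512
```

>>> apply_moves([
  [0,0,0.1,0,0,0],
  [0,0,0.1,0,0,0],
  [0,0,0.1,0,0,0],
  [0,0,0,0,0,0],
  [0,0,0,0,0,0],
])

```text
time: 29.8
tcp_pos: [0.6317, -0.0838, 0.1232]
eef_rot: [-0.237, 3.132, -0.0]
wrist_force: [-0.6, -0.1, 1.7]
width: 0.064
finger_force: 52.4
```

>>> apply_moves([
  [0,0,0,0,0,0],
  [0,0,0,0,0,0],
  [0,0,0,0,0,0],
  [0,0,-0.5,0,0,0],
  [0,0,-1,0,0,0],
  [0,0,-1.5,0,0,0],
  [0,0,-2,0,0,0],
  [0,0,-3,0,0,0],
  [0,0,-3,0,0,0],
  [0,0,-3,0,0,0],
  [0,0,0,0,0,0],
], grip=0.88)

```text
time: 30.9
tcp_pos: [0.6328, -0.0842, 0.2705]
eef_rot: [-0.236, 3.122, -0.002]
wrist_force: [0.2, -0.7, -0.8]
width: 0.116
finger_force: 0.0
```

Run:
```python
from h import *
W=cam('wrist');o=ctrl.get_obs();print(o['time'],o['tcp_pos'],o['wrist_force'],o['width'])
im=ctrl.capture('wrist');save(im,'w9')
b=np.array([[np.cos(.15),-np.sin(.15)],[np.sin(.15),np.cos(.15)]]);org=np.array([.6256,-.037])
for v in (90,):
  for q in tabs(im,W,.088,amin=25,vmin=v,box=(0,200,640,330)): print('   box',v,((q[1][:2]-org)@b*1000).round(1),round(q[2]-.15,2))
plan([0.56,0.31,0.235],down(-0.6))
```

```text
30.9 [ 0.6328 -0.0842  0.2705] [ 0.2216 -0.7151 -0.8324] 0.11618451991363671
area 208 px [294.7 238. ] bbox [291 225   9  28] pos [ 0.6347 -0.1078  0.088 ] yaw 0.126 sides 0.022 0.006
area 27 px [416.  233.4] bbox [414 225   4  16] pos [ 0.6158 -0.0167  0.088 ] yaw 0.120 sides 0.012 0.002
area 194 px [325.6 240.6] bbox [322 227   8  27] pos [ 0.6324 -0.0843  0.088 ] yaw 0.155 sides 0.021 0.005
area 188 px [356.7 239.5] bbox [353 226   8  27] pos [ 0.6279 -0.0607  0.088 ] yaw 0.186 sides 0.021 0.005
area 46 px [468.5 237.7] bbox [466 227   6  22] pos [0.6137 0.0245 0.088 ] yaw 0.123 sides 0.017 0.002
area 1035 px [156.3 306.3] bbox [133 286  46  42] pos [ 0.713  -0.2156  0.088 ] yaw 0.984 sides 0.036 0.035
   box 90 [ -1.6 -71.4] -0.02
   box 90 [-6.6 21.6] -0.03
   box 90 [ -0.4 -47.8] 0.01
   box 90 [ -1.2 -23.8] 0.04
   box 90 [-2.6 62.5] -0.03
   box 90 [  59.7 -189.7] 0.83
turn [ 0.11  0.39 43.01] shift cm [28.21 28.42  3.25]
```

Carrier A stands home among its neighbours (tabs at box y −71, −48, −24, 22, 62). Now B.

>>> apply_moves([
  [0,2,-1,0,0,0],
  [0.1,3.5,0,0,0,0],
  [0.1,3.5,0,0,0,0],
  [0.1,3.5,0,0,0,0],
  [0.2,3.5,0,0,0,0],
  [0.2,3.5,0,0,0,0],
  [0.2,3.5,0,0,0,0],
  [0.2,3.5,0,0,0,0],
  [0.1,3.5,0,0,0,0],
  [0.1,3.5,0,0,0,0],
  [0,3.5,0,0,0,0],
  [0,3,0,0,0,0],
  [0,0,0,0,0,7.2],
  [0,0,0,0,0,7.2],
  [0,0,0,0,0,7.2],
  [0,0,1,0,0,7.2],
  [0,0,2,0,0,7.2],
  [0,0,1.5,0,0,7.2],
  [0,0,0,0,0,0],
  [0,0,0,0,0,0],
], grip=0.4)

```text
time: 32.95
tcp_pos: [0.5593, 0.3091, 0.2281]
eef_rot: [-0.932, -2.999, 0.0]
wrist_force: [-0.4, 0.1, -0.1]
width: 0.597
finger_force: 0.0
```

Run:
```python
from h import *
W=cam('wrist');o=ctrl.get_obs();print(o['time'],o['tcp_pos'],o['eef_rot'],o['width'])
im=ctrl.capture('wrist');save(im,'w10')
for v in (60,90,150):
  print(v);tabs(im,W,.084,amin=40,vmin=v)
print(proj(W,[.567,.3133,.084]))
print([ (d['score'],np.array(d['xy'])*[640,480],onz(W,np.array(d['xy'])*[640,480],.042)) for d in ctrl.pinpoint('new1_mid','wrist')])
```

```text
32.95 [0.5593 0.3091 0.2281] [-0.9323 -2.9995  0.0002] 0.5969570888318771
60
area 213 px [340.9 263.6] bbox [336 249  11  30] pos [0.5672 0.3166 0.084 ] yaw -0.460 sides 0.021 0.005
area 3996 px [466.  329.3] bbox [422 293  96  73] pos [0.6625 0.3647 0.084 ] yaw 0.921 sides 0.067 0.059
90
area 3918 px [466.4 329.7] bbox [423 293  95  73] pos [0.6627 0.365  0.084 ] yaw 0.922 sides 0.066 0.059
150
area 3737 px [466.8 330.5] bbox [424 295  94  70] pos [0.6635 0.3649 0.084 ] yaw 0.945 sides 0.065 0.057
[336.8281 265.9279]
[]
```

Run:
```python
from h import *
plan([0.567,0.3163,0.185],down(-0.47))
```

```text
turn [ 0.1  0.  -7.6] shift cm [-0.35  0.96  4.42]
```

>>> apply_moves([
  [0,0,0,0,0,-3.8],
  [0,0,0,0,0,-3.8],
  [-0.2,0.5,1,0,0,0],
  [-0.2,0.5,1.5,0,0,0],
  [0,0,1.5,0,0,0],
  [0,0,0,0,0,0],
  [0,0,0,0,0,0],
])

```text
time: 33.75
tcp_pos: [0.5671, 0.3161, 0.1867]
eef_rot: [-0.731, -3.054, 0.002]
wrist_force: [0.5, 0.5, 0.7]
width: 0.604
finger_force: 0.0
```

Run:
```python
from h import *
W=cam('wrist');o=ctrl.get_obs();print(o['time'],o['tcp_pos'],o['eef_rot'],o['width'])
im=ctrl.capture('wrist');save(im,'w11')
for v in (45,60,):
  print(v);r=tabs(im,W,.084,amin=40,vmin=v,box=(200,200,400,330))
i=ctrl.camera_info('wrist');T=np.array(i['T_tool_cam']);R0=R.from_rotvec([.1563,-3.1361,.0023]).as_matrix();W0=(i,R0@T[:3,:3],R0@T[:3,3]+[.5244,.2658,.2866])
print(tri([(W,r[0][0]),(W0,(377,284.5))]))
plan([r[0][1][0],r[0][1][1],0.119],down(r[0][2]))
```

```text
33.75 [0.5671 0.3161 0.1867] [-0.7307 -3.0539  0.002 ] 0.6037346098297736
45
area 579 px [326.  274.5] bbox [321 243  11  62] pos [0.56   0.3199 0.084 ] yaw -0.463 sides 0.036 0.005
60
area 312 px [326.3 287.1] bbox [322 270  10  35] pos [0.567  0.3166 0.084 ] yaw -0.463 sides 0.021 0.005
(array([0.5671, 0.3161, 0.0812]), [np.float64(0.0008781226243242108), np.float64(0.0008781226243243588)])
turn [-0.01 -0.03 -0.36] shift cm [0.05 0.02 6.87]
```

>>> apply_moves([
  [0,0.05,1.5,0,0,0],
  [0,0,1.5,0,0,0],
  [0,0,1.5,0,0,0],
  [0,0,1.3,0,0,0],
  [0,0,1.0,0,0,0],
  [0,0,0,0,0,0],
  [0,0,0,0,0,0],
])

```text
time: 34.5
tcp_pos: [0.5676, 0.3168, 0.1198]
eef_rot: [-0.73, -3.055, -0.0]
wrist_force: [0.8, 0.3, -0.1]
width: 0.599
finger_force: 0.0
```

>>> apply_moves([
  [0,0,0,0,0,0],
  [0,0,0,0,0,0],
  [0,0,0,0,0,0],
  [0,0,0,0,0,0],
  [0,0,0,0,0,0],
  [0,0,0,0,0,0],
  [0,0,0,0,0,0],
], grip=1.0, newtons=50)

```text
time: 35.2
tcp_pos: [0.5677, 0.317, 0.1204]
eef_rot: [-0.73, -3.056, -0.002]
wrist_force: [-1.4, -1.3, 3.9]
width: 0.066
finger_force: 51.8
```

Run:
```python
from h import *
b=np.array([[np.cos(.15),-np.sin(.15)],[np.sin(.15),np.cos(.15)]]);org=np.array([.6256,-.037])
t=org+b@[-.001,.042];print(t)
plan([*t,0.27],down(.15))
o=ctrl.get_obs();print(o['tcp_pos'],o['width'])
```

```text
[0.6183 0.0044]
turn [  0.07   0.   -35.47] shift cm [ -0.34 -31.67 -14.96]
[0.5677 0.317  0.1204] 0.06600630370283703
```

>>> apply_moves([
  [0,0,-1,0,0,0],
  [0,0,-2,0,0,0],
  [0,0,-3,0,0,0],
  [0,0,-3,0,0,0],
  [0,0,-3,0,0,-7.1],
  [0,0,-2,0,0,-7.1],
  [0,0,0,0,0,-7.1],
  [0,0,0,0,0,-7.1],
  [0,-2,0,0,0,-7.1],
  [0,-3,0,0,0,0],
  [0,-3.5,0,0,0,0],
  [0,-3.5,0,0,0,0],
  [0,-3.5,0,0,0,0],
  [0,-3.5,0,0,0,0],
  [0,-3.5,0,0,0,0],
  [0,-3.5,0,0,0,0],
  [0,-3.5,0,0,0,0],
  [0,-3.5,0,0,0,0],
  [0,-2.5,0,0,0,0],
  [0,0,0,0,0,0],
])

```text
time: 37.2
tcp_pos: [0.618, -0.0374, 0.2588]
eef_rot: [0.23, -3.131, -0.0]
wrist_force: [1.6, 0.3, -2.5]
width: 0.062
finger_force: 51.1
```

Run:
```python
from h import *
b=np.array([[np.cos(.15),-np.sin(.15)],[np.sin(.15),np.cos(.15)]]);org=np.array([.6256,-.037])
t=org+b@[-.001,.001]
plan([*t,0.238],down(.15))
```

```text
turn [ 0.03 -0.14 -0.19] shift cm [-0.65  0.02  2.08]
```

>>> apply_moves([
  [-0.3,0,1,0,0,0],
  [-0.3,0,1,0,0,0],
  [0,0,0,0,0,0],
  [0,0,0,0,0,0],
  [0,0,0,0,0,0],
])

```text
time: 37.7
tcp_pos: [0.6243, -0.033, 0.2397]
eef_rot: [0.237, -3.132, -0.001]
wrist_force: [-0.1, 1.0, -1.3]
width: 0.061
finger_force: 51.0
```

Run:
```python
from h import *
W=cam('wrist');o=ctrl.get_obs();print(o['time'],o['tcp_pos'],o['wrist_force'],o['width'])
im=ctrl.capture('wrist');save(im,'w12')
b=np.array([[np.cos(.15),-np.sin(.15)],[np.sin(.15),np.cos(.15)]]);org=np.array([.6256,-.037])
print('tcp box',((o['tcp_pos'][:2]-org)@b*1000).round(1),proj(W,[*o['tcp_pos'][:2],.088]))
for v in (60,90,):
  for q in tabs(im,W,.088,amin=25,vmin=v,box=(0,200,640,380)): print('   box',v,((q[1][:2]-org)@b*1000).round(1),round(q[2]-.15,2))
```

```text
37.7 [ 0.6243 -0.033   0.2397] [-0.1436  0.9697 -1.3345] 0.06084880292442273
tcp box [-0.7  4.1] [324.963  257.2078]
area 358 px [349.1 244.7] bbox [343 221  12  49] pos [ 0.6132 -0.0175  0.088 ] yaw 0.294 sides 0.035 0.006
area 683 px [225.3 245.1] bbox [210 223  28  48] pos [ 0.6265 -0.1035  0.088 ] yaw -0.496 sides 0.037 0.016
area 383 px [286.6 248.2] bbox [281 223  14  47] pos [ 0.6204 -0.0601  0.088 ] yaw 0.025 sides 0.034 0.007
area 359 px [407.5 248.1] bbox [395 222  20  48] pos [0.6072 0.0211 0.088 ] yaw 0.428 sides 0.036 0.010
area 651 px [255.5 247.8] bbox [246 224  21  48] pos [ 0.6248 -0.0808  0.088 ] yaw 0.096 sides 0.034 0.013
area 1107 px [324.1 333.9] bbox [318 282  13  98] pos [ 0.6845 -0.0245  0.088 ] yaw 0.157 sides 0.084 0.009
area 2153 px [ 92.1 319.4] bbox [ 57 294  66  56] pos [ 0.7004 -0.1973  0.088 ] yaw -0.696 sides 0.054 0.034
   box 60 [-9.4 21.1] 0.14
   box 60 [ -9.1 -65.9] -0.65
   box 60 [ -8.5 -22. ] -0.12
   box 60 [-9.5 60.2] 0.28
   box 60 [ -7.4 -43.2] -0.05
   box 60 [60.1  3.5] 0.01
   box 60 [  50.  -169.6] -0.85
area 122 px [410.5 253.1] bbox
[... 215 characters left out ...]
6 240   8  30] pos [ 0.6199 -0.0166  0.088 ] yaw 0.179 sides 0.021 0.005
area 264 px [250.4 257.3] bbox [246 243  11  29] pos [ 0.632  -0.0836  0.088 ] yaw 0.086 sides 0.021 0.007
area 183 px [284.9 254.4] bbox [281 242   9  28] pos [ 0.6273 -0.0606  0.088 ] yaw 0.176 sides 0.020 0.005
area 1208 px [ 83.9 326.7] bbox [ 57 306  51  44] pos [ 0.7076 -0.2031  0.088 ] yaw 0.865 sides 0.035 0.034
area 50 px [323.9 350.1] bbox [321 345   7  12] pos [ 0.6998 -0.0222  0.088 ] yaw 0.154 sides 0.010 0.005
   box 90 [-4.3 63.2] -0.01
   box 90 [ -2.1 -70.9] 0.01
   box 90 [-2.6 21.1] 0.03
   box 90 [ -0.7 -47. ] -0.06
   box 90 [ -1.9 -23.6] 0.03
   box 90 [  56.3 -176.5] 0.72
   box 90 [75.6  3.5] 0.0
```

>>> apply_moves([
  [0,-0.4,0.5,0,0,0],
  [0,0,1.5,0,0,0],
  [0,0,1.5,0,0,0],
  [0,0,1.5,0,0,0],
  [0,0,1.5,0,0,0],
  [0,0,1.0,0,0,0],
  [0,0,0.5,0,0,0],
  [0,0,0.5,0,0,0],
  [0,0,0,0,0,0],
])

```text
time: 38.65
tcp_pos: [0.6247, -0.0374, 0.154]
eef_rot: [0.236, -3.132, -0.001]
wrist_force: [-1.0, -0.8, -1.7]
width: 0.066
finger_force: 51.0
```

>>> apply_moves([
  [0,0,0.2,0,0,0],
  [0,0,0.2,0,0,0],
  [0,0,0.2,0,0,0],
  [0,0,0.2,0,0,0],
  [0,0,0.2,0,0,0],
  [0,0,0,0,0,0],
])

```text
time: 39.25
tcp_pos: [0.6247, -0.0373, 0.1441]
eef_rot: [0.236, -3.132, -0.002]
wrist_force: [0.1, 0.8, -2.0]
width: 0.062
finger_force: 51.2
```

>>> apply_moves([
  [0,0,0.2,0,0,0],
  [0,0,0.2,0,0,0],
  [0,0,0.2,0,0,0],
  [0,0,0.2,0,0,0],
  [0,0,0.2,0,0,0],
  [0,0,0,0,0,0],
])

```text
time: 39.85
tcp_pos: [0.6245, -0.0375, 0.1339]
eef_rot: [0.236, -3.131, -0.001]
wrist_force: [0.5, 0.7, -1.8]
width: 0.06
finger_force: 51.1
```

>>> apply_moves([
  [0,0,0.2,0,0,0],
  [0,0,0.2,0,0,0],
  [0,0,0.2,0,0,0],
  [0,0,0.2,0,0,0],
  [0,0,0.1,0,0,0],
  [0,0,0,0,0,0],
  [0,0,0,0,0,0],
])

```text
time: 40.55
tcp_pos: [0.6246, -0.0375, 0.1253]
eef_rot: [0.236, -3.132, -0.001]
wrist_force: [-0.6, 0.3, -1.1]
width: 0.064
finger_force: 51.0
```

>>> apply_moves([
  [0,0,0.1,0,0,0],
  [0,0,0.1,0,0,0],
  [0,0,0,0,0,0],
  [0,0,0,0,0,0],
])

```text
time: 40.95
tcp_pos: [0.6251, -0.0375, 0.1244]
eef_rot: [-0.236, 3.132, 0.001]
wrist_force: [-0.5, 1.1, 3.5]
width: 0.06
finger_force: 51.8
```

>>> apply_moves([
  [0,0,0,0,0,0],
  [0,0,0,0,0,0],
  [0,0,0,0,0,0],
  [0,0,-0.5,0,0,0],
  [0,0,-1,0,0,0],
  [0,0,-1.5,0,0,0],
  [0,0,-2,0,0,0],
  [0,0,-3,0,0,0],
  [0,0,-3,0,0,0],
  [0,0,-3,0,0,0],
  [1.5,0,0,0,0,0],
  [1.5,0,0,0,0,0],
  [1,0,0,0,0,0],
  [0,0,0,0,0,0],
  [0,0,0,0,0,0],
], grip=0.88)

```text
time: 42.45
tcp_pos: [0.5854, -0.0435, 0.2641]
eef_rot: [-0.236, 3.132, 0.001]
wrist_force: [0.3, -0.5, -0.1]
width: 0.119
finger_force: 0.0
```

Run:
```python
from h import *
W=cam('wrist');o=ctrl.get_obs();print(o['time'],o['tcp_pos'],o['wrist_force'],o['width'])
im=ctrl.capture('wrist');save(im,'w13')
b=np.array([[np.cos(.15),-np.sin(.15)],[np.sin(.15),np.cos(.15)]]);org=np.array([.6256,-.037])
for q in tabs(im,W,.088,amin=25,vmin=90,box=(0,200,640,380)): print('   box',((q[1][:2]-org)@b*1000).round(1),round(q[2]-.15,2))
print([ (round(d['score'],2),((onz(W,np.array(d['xy'])*[640,480],.046)[:2]-org)@b*1000).round(1)) for d in ctrl.pinpoint('old1_mid','wrist')])
S=ctrl.capture('scene');T=ctrl.capture('top')
for l in ('new1_mid','pry_grip','pry_tip','cover_lip','dish','canister','brake'): print(l,[(d['score'],np.array(d['xy'])*[640,480]) for d in ctrl.pinpoint(l,'scene')[:2]])
```

```text
42.45 [ 0.5854 -0.0435  0.2641] [ 0.269  -0.5413 -0.0608] 0.11934706871617547
area 221 px [234.2 291.4] bbox [229 279  11  26] pos [ 0.6346 -0.1091  0.088 ] yaw 0.151 sides 0.022 0.007
area 215 px [354.  290.3] bbox [350 278  10  26] pos [ 0.6194 -0.0149  0.088 ] yaw 0.110 sides 0.022 0.007
area 209 px [404.2 290.4] bbox [399 278  11  26] pos [0.6134 0.0247 0.088 ] yaw 0.132 sides 0.022 0.007
area 216 px [264.2 293. ] bbox [260 280  10  27] pos [ 0.6322 -0.0851  0.088 ] yaw 0.098 sides 0.023 0.007
area 218 px [294.1 292.2] bbox [290 280   9  26] pos [ 0.6283 -0.0619  0.088 ] yaw 0.125 sides 0.022 0.006
area 220 px [323.9 292.4] bbox [320 280   9  26] pos [ 0.6247 -0.0382  0.088 ] yaw 0.154 sides 0.022 0.006
area 961 px [112.6 347.4] bbox [ 89 329  46  39] pos [ 0.704  -0.2083  0.088 ] yaw 1.003 sides 0.036 0.035
area 46 px [636.4 376.2] bbox [631 371   9   9] pos [0.663  0.2423 0.088 ] yaw 0.442 sides 0.009 0.007
   box [ -1.9 -72.7] 0.0
   box [-2.9 22.8] -0.04
   box [-2.8 62.8] -0.02
   box [ -0.6 -48.5] -0.05
   box [ -1.1 -25. ] -0.02
   box [-1.1 -1.1] 0.0
   box [  52.  -181.1] 0.85
   box [ 78.7 270.6] 0.29
[(0.97, array([ -2.8, -73.8])), (0.15, array([  59.1, -187. ]))]
new1_mid [(0.18, array([334.272, 259.392]))]
pry_grip [(0.8, array([224.832, 296.784]))]
pry_tip [(0.88, array([251.968, 323.376])), (0.31, array([317.824, 287.808]))]
cover_lip [(0.7, array([363.584, 244.32 ]))]
dish [(0.75, array([439.68 , 158.688])), (0.23, array([339.072, 250.416]))]
canister []
brake [(0.74, array([115.392, 364.8  ]))]
```

All six carriers stand in the box (tab tops at box y −73, −49, −25, −1, 23, 63, all level and square). Now swing the cover shut: shut fingers go behind the lip.

Run:
```python
from h import *
b=np.array([[np.cos(.15),-np.sin(.15)],[np.sin(.15),np.cos(.15)]]);org=np.array([.6256,-.037])
plan([*(org+b@[.088,0]),0.197],down(.15))
S=cam('scene');W=cam('wrist')
lip=[.033-.088*np.cos(1.9),0,.048+.088*np.sin(1.9)];q=[*(org+b@lip[:2]),lip[2]]
print('lip expected scene px',proj(S,q))
T=cam('top');print('top',proj(T,q),pin('cover_lip','top'))
```

```text
turn [ 0.04 -0.04  0.02] shift cm [-12.88   0.04   6.64]
lip expected scene px [363.7362 243.6995]
top [309.0738 180.3441] [array([311.488, 178.512])]
```

>>> apply_moves([
  [-2,0,0,0,0,0],
  [-3,0,0,0,0,0],
  [-3,0,0,0,0,0],
  [-3,0,0,0,0,0],
  [-1.9,0,0,0,0,0],
  [0,0,0,0,0,0],
  [0,0,1.5,0,0,0],
  [0,0,2,0,0,0],
  [0,0,2,0,0,0],
  [0,0,1.2,0,0,0],
  [0,0,0,0,0,0],
], grip=1.0)

```text
time: 44.15
tcp_pos: [0.7114, -0.0243, 0.1937]
eef_rot: [0.236, -3.128, -0.001]
wrist_force: [0.1, 0.3, 0.2]
width: 0.006
finger_force: 0.0
```

>>> apply_moves([
  [0.5,0,-0.1,0,0,0],
  [0.5,0,-0.1,0,0,0],
  [0.5,0,-0.1,0,0,0],
  [0.5,0,0,0,0,0],
  [0.5,0,0,0,0,0],
  [0.45,0,0,0,0,0],
  [0.45,0,0,0,0,0],
  [0.45,0,-0.05,0,0,0],
  [0.45,0,-0.05,0,0,0],
  [0.45,0,-0.05,0,0,0],
  [0.45,0,-0.1,0,0,0],
  [0.45,0,-0.1,0,0,0],
  [0.45,0,0,0,0,0],
  [0.45,0,0,0,0,0],
  [0.4,0,0,0,0,0],
  [0,0,0,0,0,0],
])

```text
time: 45.75
tcp_pos: [0.6435, -0.0347, 0.2032]
eef_rot: [0.236, -3.132, -0.001]
wrist_force: [0.7, 0.2, -0.4]
width: -0.0
finger_force: 0.2
```

```bash
cat >> h.py <<'E'
b=np.array([[np.cos(.15),-np.sin(.15)],[np.sin(.15),np.cos(.15)]]);org=np.array([.6256,-.037])
def lid():
    S=cam('scene');ctrl.capture('scene');o=ctrl.get_obs()
    print('tcp box',((o['tcp_pos'][:2]-org)@b*1000).round(1),o['tcp_pos'][2],'F',o['wrist_force'])
    print('lip px',[(round(d['score'],2),np.array(d['xy'])*[640,480]) for d in ctrl.pinpoint('cover_lip','scene')[:2]])
    for t in (0,.3,.5,.7,.9,1.1,1.3,1.5,1.9):
        l=[.033-.088*np.cos(t),0,.048+.088*np.sin(t)];print(t,proj(S,[*(org+b@l[:2]),l[2]]).round(1),end=' ')
E
python3 -c "
from h import *
lid()"
```

```text
tcp box [18.2 -0.4] 0.2031719866389033 F [0.4833 0.0277 0.6472]
lip px []
0 [307.1 249.4] 0.3 [308.7 243. ] 0.5 [311.8 239.6] 0.7 [316.4 236.9] 0.9 [322.5 235.3] 1.1 [329.7 234.7] 1.3 [337.8 235.3] 1.5 [346.5 237.1] 1.9 [363.7 243.7]
```

>>> apply_moves([
  [0.4,0,0.25,0,0,0],
  [0.4,0,0.25,0,0,0],
  [0.4,0,0.25,0,0,0],
  [0.4,0,0.2,0,0,0],
  [0.42,0,0.15,0,0,0],
  [0.42,0,0.17,0,0,0],
  [0.37,0,0.23,0,0,0],
  [0.37,0,0.23,0,0,0],
  [0,0,0,0,0,0],
])

```text
time: 46.75
tcp_pos: [0.6119, -0.0394, 0.1851]
eef_rot: [0.236, -3.131, -0.001]
wrist_force: [0.7, -0.1, 0.5]
width: 0.007
finger_force: 0.0
```

```bash
python3 -c "
from h import *
lid()
ctrl.capture('top');T=cam('top');print(pin('cover_lip','top'))
for t in (.5,.7,.8,.9,1.1,1.9):
    l=[.033-.088*np.cos(t),0,.048+.088*np.sin(t)];print(t,proj(T,[*(org+b@l[:2]),l[2]]).round(1),end=' ')
for c in ('scene','top'):
  for d in ctrl.masks_of('cover',c)[:2]: 
    x,y,w,h=cv2.boundingRect(d['mask'].astype(np.uint8));print(c,d['score'],x,y,w,h)
"
```

```text
tcp box [-13.7  -0.4] 0.185348119548903 F [-0.1252  0.3842  0.6295]
lip px [(0.82, array([317.504, 237.888]))]
0 [307.1 249.4] 0.3 [308.7 243. ] 0.5 [311.8 239.6] 0.7 [316.4 236.9] 0.9 [322.5 235.3] 1.1 [329.7 234.7] 1.3 [337.8 235.3] 1.5 [346.5 237.1] 1.9 [363.7 243.7] [array([318.272, 212.688])]
0.5 [315.2 221.7] 0.7 [314.7 217.4] 0.8 [314.4 214.9] 0.9 [314.  212.2] 1.1 [313.2 206.2] 1.9 [309.1 180.3] top 0.55 300 173 52 46
```

Cover follows: lip reads at about 0.75–0.9 rad, as intended. Continue.

>>> apply_moves([
  [0.26,0,0.15,0,0,0],
  [0.26,0,0.16,0,0,0],
  [0.26,0,0.17,0,0,0],
  [0.22,0,0.2,0,0,0],
  [0.22,0,0.21,0,0,0],
  [0.22,0,0.22,0,0,0],
  [0.18,0,0.24,0,0,0],
  [0.18,0,0.24,0,0,0],
  [0.18,0,0.25,0,0,0],
  [0,0,0,0,0,0],
  [0,0,0,0,0,0],
  [0,0,0,0,0,0],
  [0,0,0,0,0,0],
])

```text
time: 48.35
tcp_pos: [0.593, -0.0423, 0.1673]
eef_rot: [0.236, -3.132, -0.001]
wrist_force: [-0.3, -0.4, -0.2]
width: -0.002
finger_force: 0.2
```

```bash
python3 -c "
from h import *
lid()
ctrl.capture('top');T=cam('top');print(pin('cover_lip','top'))
"
```

```text
tcp box [-33.   -0.4] 0.16727112816003928 F [-0.8865 -0.1854 -0.5121]
lip px [(0.94, array([312.704, 242.496]))]
0 [307.1 249.4] 0.3 [308.7 243. ] 0.5 [311.8 239.6] 0.7 [316.4 236.9] 0.9 [322.5 235.3] 1.1 [329.7 234.7] 1.3 [337.8 235.3] 1.5 [346.5 237.1] 1.9 [363.7 243.7] []
```

>>> apply_moves([
  [0.3,0,-0.5,0,0,0],
  [1,0,-1.5,0,0,0],
  [2,0,-3,0,0,0],
  [3,0,-3,0,0,0],
  [3,0,-3,0,0,0],
  [3,0,-2,0,0,0],
  [3,-2,0,0,0,0],
  [0,-3,0,0,0,0],
  [0,-3,0,0,0,0],
  [0,-3,0,0,0,0],
  [0,0,0,0,0,0],
  [0,0,0,0,0,0],
  [0,0,0,0,0,0],
  [0,0,0,0,0,0],
  [0,0,0,0,0,0],
  [0,0,0,0,0,0],
  [0,0,0,0,0,0],
  [0,0,0,0,0,0],
  [0,0,0,0,0,0],
  [0,0,0,0,0,0],
])

```text
time: 50.55
tcp_pos: [0.4583, -0.174, 0.2972]
eef_rot: [0.236, -3.132, -0.001]
wrist_force: [-0.2, -0.3, 0.1]
width: -0.0
finger_force: 0.0
```

Run:
```python
from h import *
lid()
a=ctrl.capture('scene');save(a,'s9');t=ctrl.capture('top');save(t,'t9')
print()
s0=cv2.imread('pics/s0.png')[:,:,::-1];t0=cv2.imread('pics/t0.png')[:,:,::-1]
for n,A,B,(x0,y0,x1,y1) in (('box',s0,a,(290,195,370,315)),('dish',s0,a,(415,135,475,180)),('dish t',t0,t,(145,155,200,205)),('brake t',t0,t,(435,285,470,320)),('can t',t0,t,(420,190,465,230)),('box t',t0,t,(270,180,360,240))):
    d=np.abs(A[y0:y1,x0:x1].astype(int)-B[y0:y1,x0:x1]).max(2);print(n,'mean',d.mean().round(1),'share>40',(d>40).mean().round(3))
for l in ('pry_grip','pry_tip','dish','canister','brake','box'):
    print(l,[(round(d['score'],2),np.array(d['xy'])*[640,480]) for c in ('scene','top') for d in ctrl.pinpoint(l,c)[:1]])
for c in ('top','scene'):
  for d in ctrl.masks_of('cover',c)[:1]+ctrl.masks_of('box',c)[:1]: print(c,cv2.boundingRect(d['mask'].astype(np.uint8)),d['score'])
```

```text
tcp box [-185.9 -110.5] 0.2972331644936472 F [ 0.1372  0.3822 -0.4233]
lip px [(0.79, array([306.368, 249.984]))]
0 [307.1 249.4] 0.3 [308.7 243. ] 0.5 [311.8 239.6] 0.7 [316.4 236.9] 0.9 [322.5 235.3] 1.1 [329.7 234.7] 1.3 [337.8 235.3] 1.5 [346.5 237.1] 1.9 [363.7 243.7] 
box mean 7.5 share>40 0.002
dish mean 7.1 share>40 0.0
dish t mean 5.2 share>40 0.0
brake t mean 69.5 share>40 0.851
can t mean 5.5 share>40 0.0
box t mean 11.7 share>40 0.031
pry_grip [(0.72, array([222.08 , 298.608]))]
pry_tip [(0.73, array([251.904, 323.808]))]
dish [(0.6, array([441.6  , 159.312])), (0.68, array([166.528, 177.6  ]))]
canister [(0.79, array([232.384, 414.912])), (0.72, array([314.496, 209.616]))]
brake [(0.62, array([116.224, 360.48 ])), (0.69, array([449.472, 301.392]))]
box [(0.89, array([330.368, 271.2  ])), (0.77, array([312.576, 209.088]))]
top (275, 188, 79, 43) 0.97
top (275, 188, 78, 43) 0.72
scene (295, 200, 69, 104) 0.85
scene (295, 200, 69, 116) 0.73
```

The cover is shut: the box region matches the first picture and the lip is back where it started. The bystanders haven't moved and the pry blade is lying on the bench.

```bash
python3 -c "
from bench import ctrl
print(ctrl.hand_in())"
```

```text
the job is handed in; nothing more can be done
None
```

I levered the cover open, loaded both bench carriers into the box, shut the cover and handed the job in after about 51 s; all six carriers last measured upright and home, the pry blade is flat on the bench, and the dish, canister and brake block read where they started.

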